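Load-cell check: hang the weight, hold the selector at its third click

ROBOT

A 6-joint arm with a two-finger parallel gripper is mounted at the origin on the work surface. World frame = base frame: x ahead of the robot, y to its left, z up, the work surface at z = 0. Lengths are in m, angles in rad, forces in N, time in s.
With the tool pointing down it reaches from about 0.35 to 0.725 m from the base axis. Payload 6 kg.
Tool frame: the origin (TCP) lies midway between the tips of the shut fingers; the grasp point (between the pads) lies grasp_offset behind it (grasp_offset is the distance from the TCP to the grasp point, in m); z points along the fingers, y is the direction in which the jaws open and shut (so a half turn about z gives the same grasp; the last joint's range is limited). The gripper opens to 85 mm and grips with 20 to 120 N. Pads are 22 mm wide; open, the fingers measure 114 mm over their backs; the gripper's body (76 mm by 85 mm) begins 54 mm behind the grasp point. The pads swing forward as they close: fully open they stand 13 mm farther back than shut.
Start: joints at [-0.77, 0.04, 0.085, 0, -1.615, -0.334], TCP at [0.27, -0.536, 0.205] pointing down, gripper open.
Joint ranges: [-2.56, 2.56], [-1.29, 2.01], [-1.08, 1.49], [-3.29, 1.98], [-2.81, -0.18], [-2.99, 2.99]. Speed limits (rad/s): [2.57, 2.57, 3.01, 3.14, 3.14, 3.14].

INTERFACE

Orientations are given as a unit quaternion [x, y, z, w].
In Python, from cell import get_state, read_camera, finish_job, grasp_offset gives the robot as it stands. The module is installed in compiled form; this text tells all that it offers.
- The arm moves only by the tool jog_arm, never from a script. Its argument "deltas" is a list of rows, each a list of 3 entries, a list of its own where there are three numbers: the shift along the world's x, y, z in cm, then the turn, a rotation vector about the world's x, y, z in degrees, then the closure in counts, from 0 (fully open) to 255 (shut). In form: [[[tx, ty, tz], [ax, ay, az], fingers], ...]. A call has 1 to 8 rows; each row shifts and turns the commanded pose from where the row before left it; what a row does not reach is not made up. A row lasts 1/8 s, in which the tool goes at most 62.5 mm and 10.7 degrees, less where a joint would pass 70% of its speed; a pose out of reach is approached as far as the arm can. A call is refused whole if a number of a shift passes 6.25 or a number of a turn 10.7, either way. A call with a gripper value outside its range is refused whole. The fingers move at their own pace and stop on an object; "newtons" is the grip in N (left out, the last holds). Time passes only in rows, so rows that do not move let the fingers close. It gives the time, the measured TCP pose, the force and the opening at its end, in the units of the state.
- get_state(): the state, without advancing time (a new reading comes with each control period).
- read_camera(name): name is "scene" or "top" or "wrist"; returns a dict with "img" (400x640x3 uint8, red, green, blue), "z_map" (400x640 float32, m along the optical axis (not along the pixel's ray), 0 where there is no reading), "fovy" (degrees; the focal length in pixels is half the picture's height over the tangent of half this angle, whatever the lens; pixels are square), "cx", "cy" (the principal point, pixels), "distortion" ([k1, k2, p1, p2, k3] as OpenCV has them; the pictures are not rectified), "position" and "rotation" of the camera in the world; the wrist camera has in their place "hand_eye" (4x4, takes a point from camera to tool coordinates, whose origin is the TCP and whose axes are the flange's). Camera axes: x right, y up, looking along -z (the intrinsics and any distortion apply to the point x, -y, -z); pixel columns grow to the right and rows downward; lengths in m; the calibration is good to about 2 mm. A picture is of the moment at which its call begins: read the wrist's pose just before it.
- finish_job(): hands the job in, once; it reports no verdict.
The state is a dict: "t": time; "joint_pos": joint angles; "qvel": joint speeds; "joint_torque": joint torques, N m; "position": TCP position; "ee_rot": TCP orientation; "force": force on the tool from outside, world axes, zero at the start; "moment": the same for the moment, N m; "opening": opening from 0.0 (shut) to 1.0 (fully open).
Only numpy, scipy, OpenCV 4.12 (cv2) and the standard library are available. Lean on these libraries where they do the work, as an engineer would, in place of code of your own. Each camera call takes 0.05 s, during which the arm holds its last target. There are 200 camera calls.

TASK

Pick up the half-kilo weight by its red handle bar, lower it gently onto the load cell's hook so that it hangs straight from the middle of the bar, and let go of it. Then grip the amplifier's red selector knob and turn it clockwise from its off stop, counting clicks, to the third click, without running on over the hump towards the fourth. The knob springs back if released, so finish while still gripping and holding it at the third click for the reading, with everything else on the bench left alone.

Things in the scene. Friction and masses are not known exactly. Their poses are not given: they have to be found in the camera images.
- weight_bar (a point): middle of the check weight's handle, on the axis of its straight red top bar: round, 10 mm thick, running along y, 84 mm free length between the two upright legs (centred at y = +-46 mm, 7.5 mm thick). 88 mm above the disc's underside, 71 mm clear between bar and disc; z up.
- weight: the 0.5 kg check weight, origin at the centre of its underside, z up: a steel disc 84 mm across and 11.5 mm thick with a stiff steel stirrup over it ending in the red bar along y. It stands on the bench at the start. The smaller brass weight is not the one to use.
- hook_seat (a point): lowest point of the hook's seat, on top of its rod, 164 mm above the bench. The hung bar lies here along y, its axis 5 mm above. The hook is an open U of 8 mm rod in the x-z plane; at -x its tip rises to 35 mm above the seat (x = -27 mm), at +x the cell's end face stands at x = 35 mm. Come from -x: bar over the tip, disc below the rod, then lower. x points to the column, z up.
- stand: the fixed load-cell stand, origin on the bench straight below the hook's seat, axes as hook_seat. Beam cell 22 mm wide (y), 165 to 195 mm above the bench, from x = 35 to 173 mm; column at x = 185 to 225 mm, 227 mm high; base plate 300 x 140 x 12 mm, also under the hook. The cell is delicate: do not press on it with 40 N, nor drop the weight onto it from 10 mm.
- amp: the amplifier, fixed: white box, top plate 67 mm above the bench, x = -62 to 172, y = -100 to 100 mm, blue display panel on its -x face. Origin on the bench below the selector's axis. On the plate round the knob a red mark at -x shows off, five black marks follow clockwise, one per click. A stub aerial 122 mm high stands at x = 155, y = 75 mm.
- knob_grip (a point): the red selector knob where to grip it, on its upright axis, 117 mm above the bench: an upright flat wing 50 mm long along x, 14 mm thick along y, from 95 to 129 mm above the bench; its white pointer is at the -x end. The frame turns with the knob, z up.
- knob: the same knob with its star wheel, origin on its axis at the wheel's underside, 74 mm above the bench; axes as knob_grip. Skirt 38 mm across, top at 95 mm; below it the white star wheel, 66 mm across, top at 84 mm, and at the amplifier's +x side the sprung detent roller arm, top at 88 mm.
- selector (a joint): angle in rad, 0 at the off stop (wing along the amplifier's x), growing clockwise seen from above. Clicks every 0.3927 (22.5 deg): first 0.393, second 0.785, third 1.178, fourth 1.571; end stop 1.963. A spring of about 0.1 Nm always pulls it back to 0; detents vary this by 0.05 Nm: resistance falls towards each click and jumps up right after it. Let go, it flies back to 0.
- drum: bystander: red printed flanged drum standing on the bench, 80 mm across the flange, 86 mm tall, origin at the centre of its underside
- driver: bystander: yellow-handled screwdriver 200 mm long lying along its x axis, about 30 mm thick
- clamp: bystander: aluminium shaft clamp block 28 x 44 x 30 mm, origin at the centre of its underside
- small_weight: bystander: brass 0.2 kg weight, disc 46 mm across, 14 mm thick, with a steel stirrup 53 mm tall and 60 mm wide, origin at the centre of its underside
There are look-alikes about, which are no part of the job. Leave any pink or turquoise look-alike of the weight alone.

How it is judged:
By the outcome, as a careful person would: the job done as asked, in the order asked, and still so for the second after the job is handed in, while the arm keeps its last pose, push and grip.
It also fails if it takes over 61 s, if anything falls off the work surface, if the arm or the gripper's body presses on something with over 40 N, if the wrist force passes 120 N, or if a joint passes its speed limit or range.

## Working session

There is one attempt and no reset: what is moved stays moved. The work goes in short steps, Python scripts to look and compute and a tool call to move; the robot and the scene stay as the last step left them, time stands still between calls to the robot, and variables do not carry over. Pictures are saved under pics/ and viewed, and the job is handed in when it is done.

Besides the shell and the picture viewer there is one more tool, called as a command line: name --argument value ..., lists and objects as JSON in quotes. jog_arm: Moves the arm, as the interface text tells. Its arguments: {"type":"object","properties":{"deltas":{"type":"array"},"newtons":{"type":"number"}},"required":["deltas"]}

```bash
mkdir -p pics; ls; cat > h.py <<'E'
import numpy as np, cv2
from cell import get_state, read_camera, finish_job, grasp_offset
def K(c):
    f=200/np.tan(np.radians(c["fovy"])/2)
    return np.array([[f,0,c["cx"]],[0,f,c["cy"]],[0,0,1.]])
E
python3 - <<'E'
from h import *
import pickle
print(get_state(), grasp_offset)
for n in("scene","top","wrist"):
    s=get_state()
    c=read_camera(n); c["state"]=s
    pickle.dump(c,open(f"{n}0.pkl","wb"))
    cv2.imwrite(f"pics/{n}0.png",c["img"][:,:,::-1])
    print(n,{k:v for k,v in c.items() if k not in("img","z_map","state")})
E
```

```text
pics
{'t': 0.0, 'joint_pos': array([-7.70313356e-01,  4.08404655e-02,  8.38026865e-02, -4.68794996e-04,
       -1.61551469e+00, -3.33675711e-01]), 'qvel': array([-0.00042047, -0.00143116, -0.00035886,  0.0014199 ,  0.0002164 ,
       -0.00026503]), 'joint_torque': array([-4.49200434e-04, -3.68202567e+01,  3.47407329e+01,  6.93187192e+00,
       -5.29804471e-03,  4.34296226e-07]), 'position': array([ 0.26990807, -0.53543604,  0.20385721]), 'ee_rot': array([-2.31300096e-01,  9.72882028e-01,  8.66419313e-04, -2.74155531e-04]), 'force': array([ 0.56180594,  0.73734901, -0.9171149 ]), 'moment': array([-0.00767632, -0.02562635, -0.0142973 ]), 'opening': 1.0010145263867711} 0.0187
scene {'fovy': 57.56420403269834, 'cx': 320.25343678571744, 'cy': 200.60145528294592, 'distortion': array([-0.0297713,  0.       ,  0.       ,  0.       ,  0.       ]), 'position': array([ 0.96052476, -0.52749952,  0.57354027]), 'rotation': array([0.44177629, 0.16256134, 0.30419507, 0.82817443])}
top {'fovy': 55.980088127769775, 'cx': 314.46459500170135, 'cy': 194.94935238961668, 'distortion': array([-0.02459981,  0.        ,  0.        ,  0.        ,  0.        ]), 'position': array([ 0.36220895, -0.01135397,  0.88505884]), 'rotation': array([ 0.07999091, -0.07381101, -0.67312328,  0.73147689])}
wrist {'fovy': 70.98780420041444, 'cx': 322.7249474052945, 'cy': 202.65989076652647, 'distortion': array([0.00086239, 0.        , 0.        , 0.        , 0.        ]), 'hand_eye': array([[ 1.40208219e-04,  9.56278189e-01,  2.92458552e-01,
         7.47404350e-02],
       [ 9.99999864e-01,  1.28485780e-05, -5.21424364e-04,
         2.73466617e-07],
       [-5.02384424e-04,  2.92458586e-01, -9.56278058e-01,
        -1.68600443e-01],
       [ 0.00000000e+00,  0.00000000e+00,  0.00000000e+00,
         1.00000000e+00]])}
```

View pics/scene0.png

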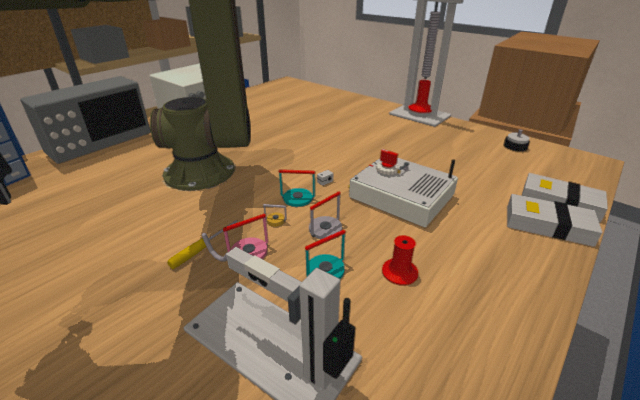

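View pics/top0.png

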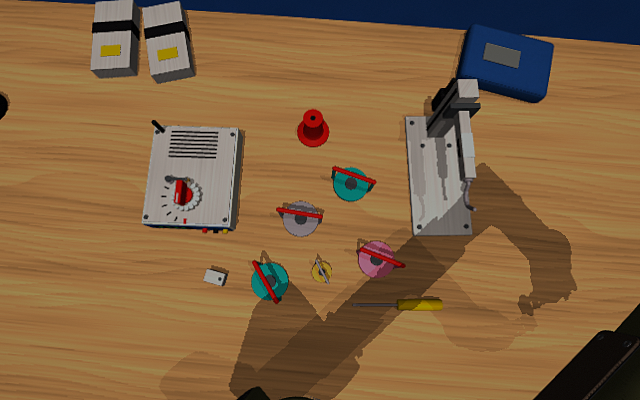

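View pics/wrist0.png

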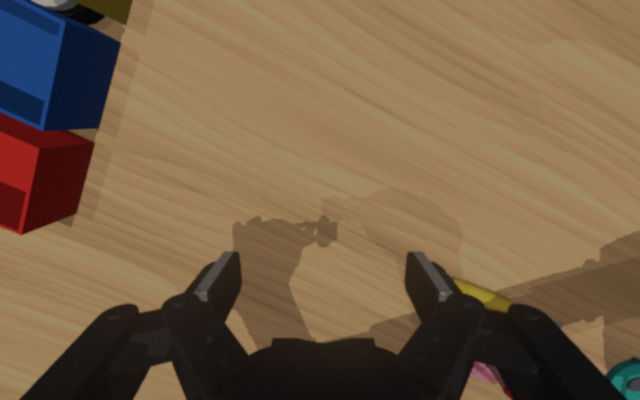

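The scene shows four big stirrup weights. In the top view they are grey steel at (301,215), turquoise at (351,182), turquoise at (269,281) and pink at (378,258). Only the grey one matches the description (steel disc, not turquoise or pink). The small brass weight is at (321,270). Next I'll confirm this in an enlarged crop and take measurements.

```bash
cat >> h.py <<'E'
from scipy.spatial.transform import Rotation as R
def pose(c):
    if "hand_eye" in c:
        s=c["state"]; T=np.eye(4); T[:3,:3]=R.from_quat(s["ee_rot"]).as_matrix(); T[:3,3]=s["position"]
        return T@c["hand_eye"]
    T=np.eye(4); T[:3,:3]=R.from_quat(c["rotation"]).as_matrix(); T[:3,3]=c["position"]; return T
def rays(c,uv):
    uv=np.asarray(uv,float).reshape(-1,1,2)
    p=cv2.undistortPoints(uv,K(c),np.array(c["distortion"])).reshape(-1,2)
    d=np.c_[p[:,0],-p[:,1],-np.ones(len(p))]
    T=pose(c); return T[:3,3],d@T[:3,:3].T     # scaled: unit depth
def onplane(c,uv,z):
    o,d=rays(c,uv); return o+d*((z-o[2])/d[:,2])[:,None]
def depthpts(c,uv):
    uv=np.asarray(uv); o,d=rays(c,uv); zz=c["z_map"][uv[:,1].astype(int),uv[:,0].astype(int)]
    return (o+d*zz[:,None])[zz>0]
def proj(c,P):
    T=pose(c); q=(np.asarray(P).reshape(-1,3)-T[:3,3])@T[:3,:3]
    q=q*[1,-1,-1]
    return cv2.projectPoints(q,np.zeros(3),np.zeros(3),K(c),np.array(c["distortion"]))[0].reshape(-1,2)
E
python3 - <<'E'
from h import *
import pickle
t=pickle.load(open("top0.pkl","rb")); s=pickle.load(open("scene0.pkl","rb"))
def crop(c,x0,y0,x1,y1,k,n): cv2.imwrite(n,cv2.resize(c["img"][y0:y1,x0:x1,::-1],None,fx=k,fy=k,interpolation=cv2.INTER_CUBIC))
a=cv2.resize(t["img"][190:250,260:350,::-1],(720,480)); cv2.imwrite("pics/c_w.png",a)
crop(t,395,70,495,245,3.4,"pics/c_stand.png")
crop(t,135,110,255,240,4.5,"pics/c_amp.png")
crop(s,210,180,370,390,2.8,"pics/c_sstand.png")
E
```

```text
(no output)
```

View pics/c_w.png

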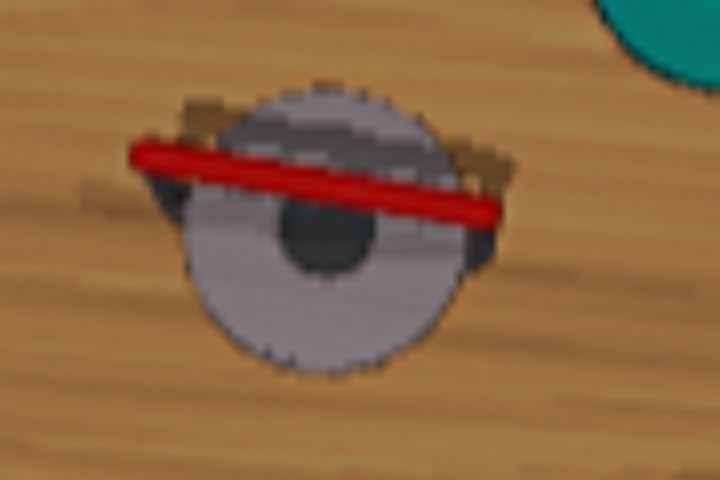

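View pics/c_stand.png

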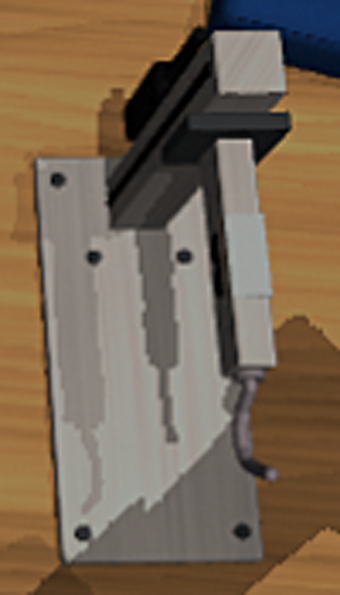

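View pics/c_amp.png

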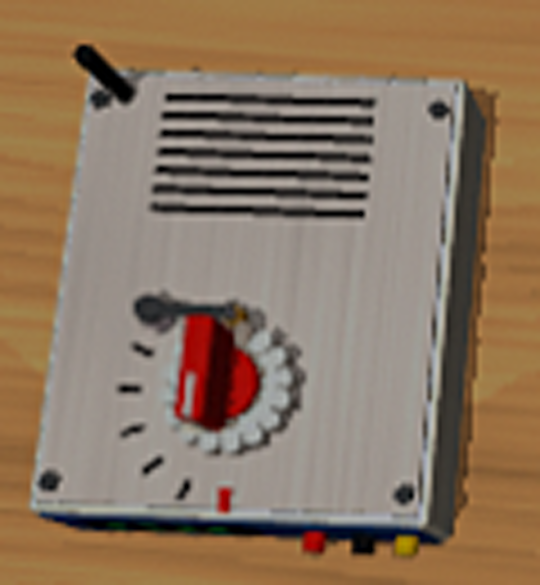

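View pics/c_sstand.png

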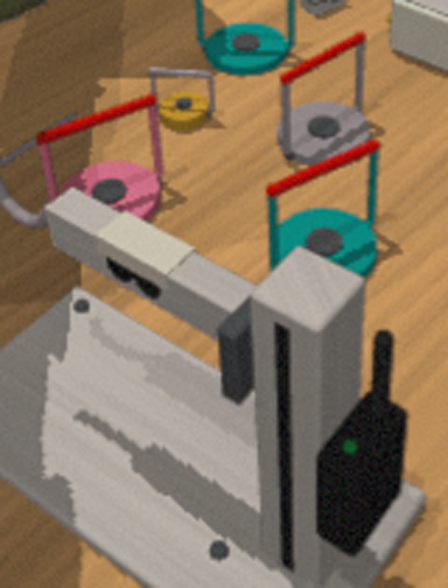

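The crop confirms the grey steel disc with a red bar at about (280–322, 210–217) in the top view. This is the 0.5 kg weight.

```bash
cat > meas.py <<'E'
from h import *
import pickle
np.set_printoptions(precision=4,suppress=True)
t=pickle.load(open("top0.pkl","rb")); s=pickle.load(open("scene0.pkl","rb"))
def grid(c,x0,y0,x1,y1):
    u,v=np.meshgrid(np.arange(x0,x1),np.arange(y0,y1)); return np.c_[u.ravel(),v.ravel()]
def col(c,uv): return c["img"][uv[:,1],uv[:,0]].astype(int)
def red(c,uv):
    k=col(c,uv); return uv[(k[:,0]>110)&(k[:,1]<60)&(k[:,2]<60)]
for c,b in((t,(270,200,332,230)),(s,(305,190,345,215))):
    uv=red(c,grid(c,*b)); P=onplane(c,uv,0.090); m=P.mean(0)
    r=cv2.minAreaRect(P[:,:2].astype(np.float32)); w,v=np.linalg.eigh(np.cov(P[:,:2].T))
    D=depthpts(c,uv)
    print("bar",len(uv),m,r,np.degrees(np.arctan2(v[1,1],v[0,1])),"depth",np.median(D,0),D[:,2].max())
    ax=v[:,1]; q=(P[:,:2]-m[:2])@ax; print("mid extents",m[:2]+ax*(q.max()+q.min())/2,q.min(),q.max())
# disc
def planerect(c,box,z0,z1,name,zp):
    uv=grid(c,*box); o,d=rays(c,uv); zz=c["z_map"][uv[:,1],uv[:,0]]; P=o+d*zz[:,None]
    k=(P[:,2]>z0)&(P[:,2]<z1)&(zz>0); P=P[k]
    r=cv2.minAreaRect(P[:,:2].astype(np.float32)); print(name,k.sum(),np.median(P[:,2]),r); return uv[k],P
planerect(t,(270,195,332,245),.004,.018,"disc",0)
planerect(t,(440,70,490,220),.190,.201,"cell top",0)
planerect(t,(440,70,490,120),.220,.235,"col top",0)
planerect(s,(210,180,370,390),.188,.201,"cell top s",0)
planerect(s,(210,180,370,390),.220,.235,"col top s",0)
planerect(t,(400,110,480,240),.006,.017,"base",0)
uv,P=planerect(t,(455,178,482,218),.10,.25,"hook",0)
for a,b in list(zip(uv,P))[::5]: print(a,b)
planerect(t,(135,110,255,240),.062,.071,"amp",0)
uv,P=planerect(t,(165,170,205,210),.122,.134,"knob top",0); print(P.mean(0))
uv,P=planerect(s,(370,140,410,180),.122,.134,"knob top s",0); print(P.mean(0))
E
python3 meas.py
```

```text
bar 193 [0.4966 0.0328 0.09  ] ((0.4965525269508362, 0.03299618139863014), (0.1006009504199028, 0.009625079110264778), 85.17388153076172) 85.20187664770788 depth [0.4966 0.0326 0.0918] 0.09599654040985128
mid extents [0.4967 0.033 ] -0.05013050453330972 0.05046906450599109
bar 104 [0.5008 0.0296 0.09  ] ((0.5009586215019226, 0.0315328985452652), (0.09928376227617264, 0.011825181543827057), 83.69236755371094) 84.89071992926122 depth [0.502  0.028  0.0912] 0.09432338814234592
mid extents [0.501  0.0315] -0.04775531746633544 0.051644386775503405
disc 843 0.011253412090734716 ((0.49652010202407837, 0.022046562284231186), (0.13945382833480835, 0.08328128606081009), 81.83845520019531)
cell top 989 0.19514580592390807 ((0.6474403738975525, -0.2927548289299011), (0.2705896198749542, 0.05759524926543236), 12.962841033935547)
col top 432 0.2267188103968542 ((0.7424553632736206, -0.27577510476112366), (0.040269240736961365, 0.04077508673071861), 4.416564464569092)
cell top s 1571 0.19520797746706875 ((0.6816545724868774, -0.2911972999572754), (0.2087383270263672, 0.04810059443116188), 7.9050965
[... 1699 characters left out ...]
01 -0.2954  0.1845]
[468 207] [ 0.5191 -0.294   0.1785]
[473 207] [ 0.5158 -0.2959  0.1971]
[470 208] [ 0.5156 -0.2943  0.1871]
[475 208] [ 0.5138 -0.2989  0.1989]
[472 209] [ 0.5122 -0.2947  0.1954]
[473 210] [ 0.5102 -0.296   0.1967]
amp 7403 0.06612775810558047 ((0.568255603313446, 0.2875714600086212), (0.23353928327560425, 0.19831466674804688), 2.7008793354034424)
knob top 167 0.12782619356911307 ((0.5143168568611145, 0.28663989901542664), (0.048809584230184555, 0.014865790493786335), 3.2676351070404053)
[0.514  0.2857 0.1276]
knob top s 75 0.1277888523974296 ((0.5181568264961243, 0.2869795858860016), (0.05020974949002266, 0.017824634909629822), 3.7276229858398438)
[0.5198 0.2839 0.1272]
```

Top and scene views agree to about 4 mm. Stand yaw is about 5°, with the seat near (.538,-.2935). The knob axis is near (.514,.286), with yaw about 3°. The bar middle is near (.497,.033), with its axis at 85°. On the way to the weight I'll take one wrist look above the hook.

jog_arm --deltas '[[[2.9,3.3,1.2],[0,0,8.5],0],[[2.9,3.3,1.2],[0,0,8.5],0],[[2.9,3.3,1.2],[0,0,8.5],0],[[2.9,3.3,1.2],[0,0,8.5],0],[[2.9,3.3,1.2],[0,0,8.5],0],[[2.9,3.3,1.2],[0,0,8.5],0],[[2.9,3.3,1.2],[0,0,8.5],0],[[2.9,3.3,1.2],[0,0,8.5],0]]'

```text
t: 1.15
position: [0.5027, -0.2705, 0.301]
ee_rot: [0.737, -0.675, -0.0, 0.0]
force: [-0.8, -0.3, 0.1]
opening: 0.998
```

jog_arm --deltas '[[[0,0,0],[0,0,0],0],[[0,0,0],[0,0,0],0]]'

```text
t: 1.4
position: [0.5019, -0.2717, 0.3004]
ee_rot: [0.736, -0.677, -0.0, 0.0]
force: [-0.1, -0.2, 0.4]
opening: 1.001
```

```bash
cat >> h.py <<'E'
import pickle
def snap(n,name):
    s=get_state(); c=read_camera(n); c["state"]=s
    pickle.dump(c,open(name+".pkl","wb")); cv2.imwrite(f"pics/{name}.png",c["img"][:,:,::-1]); return c
E
python3 - <<'E'
from h import *
c=snap("wrist","w1"); s=c["state"]; print(s["t"],s["position"],s["ee_rot"],s["force"],s["joint_pos"])
E
```

```text
1.4 [ 0.50191777 -0.27173961  0.30040976] [ 7.35642397e-01 -6.77369954e-01 -3.68019948e-04  2.71340490e-04] [-0.08455946 -0.15712177  0.36314084] [-1.44724552e-01 -5.05968124e-03  2.13967510e-01  3.36001196e-05
 -1.79073740e+00  2.27164894e-01]
```

View pics/w1.png

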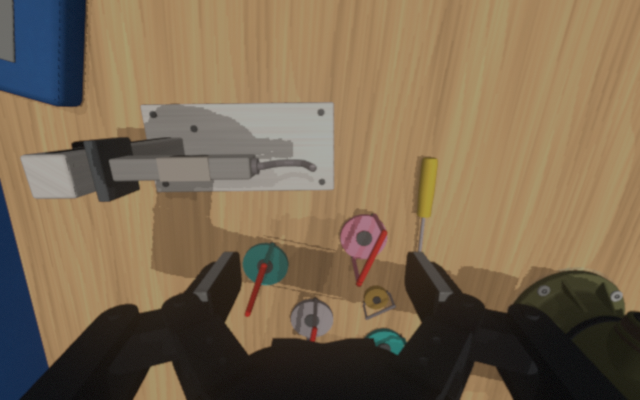

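The wrist view shows the stand at the upper left with the cell along (115–255,168), hook tip near (313,167), and the weights below. I'll measure the stand from it.

```bash
cat > m2.py <<'E'
from h import *
np.set_printoptions(precision=4,suppress=True)
def run(c,box,z0,z1,name):
    x0,y0,x1,y1=box
    u,v=np.meshgrid(np.arange(x0,x1),np.arange(y0,y1)); uv=np.c_[u.ravel(),v.ravel()]
    o,d=rays(c,uv); zz=c["z_map"][uv[:,1],uv[:,0]]; P=o+d*zz[:,None]
    k=(P[:,2]>z0)&(P[:,2]<z1)&(zz>0); P=P[k]
    r=cv2.minAreaRect(P[:,:2].astype(np.float32)); print(name,k.sum(),np.median(P,0),r); return uv[k],P
if __name__=="__main__":
    w=pickle.load(open("w1.pkl","rb"));t=pickle.load(open("top0.pkl","rb")); s=pickle.load(open("scene0.pkl","rb"))
    for c,b,cb,hb in((w,(100,140,260,195),(20,140,110,210),(256,150,325,180)),(t,(440,110,490,182),(440,70,490,120),(455,182,482,218)),(s,(210,240,300,330),(290,260,345,310),(190,225,232,268))):
        uv,P=run(c,b,.1935,.1975,"cell")
        w_,v_=np.linalg.eigh(np.cov(P[:,:2].T)); print("cell yaw",np.degrees(np.arctan(v_[1,1]/v_[0,1])))
        run(c,cb,.222,.232,"col")
        uv,P=run(c,hb,.15,.21,"hook")
        print("near seat",np.median(P[P[:,2]<.168],0),"tip", np.median(P[P[:,2]>.194],0), P[:,0].min(),P[:,2].max())
    for m in ((w,(135,95,340,195)),): run(*m,.008,.016,"base")
E
python3 m2.py
```

```text
cell 3079 [ 0.6468 -0.2855  0.195 ] ((0.6459030508995056, -0.28877517580986023), (0.13933265209197998, 0.05333226919174194), 6.531693458557129)
cell yaw 5.031749027491823
col 2119 [ 0.7424 -0.277   0.2264] ((0.7443001866340637, -0.27553266286849976), (0.04179005324840546, 0.040283482521772385), 4.694393157958984)
hook 492 [ 0.5456 -0.2957  0.1737] ((0.5415763258934021, -0.2940846383571625), (0.06081177294254303, 0.015791703015565872), 3.018143653869629)
near seat [ 0.5425 -0.2956  0.1641] tip [ 0.5144 -0.2979  0.197 ] 0.5112150022307834 0.19951446133533918
cell 702 [ 0.6421 -0.2855  0.1952] ((0.6429764032363892, -0.28386518359184265), (0.13873930275440216, 0.057621002197265625), 5.119914531707764)
cell yaw 5.385547538117518
col 417 [ 0.7414 -0.2753  0.2268] ((0.7424553632736206, -0.27577510476112366), (0.040269240736961365, 0.04077508673071861), 4.416564464569092)
hook 152 [ 0.5417 -0.2941  0.1712] ((0.539305567741394, -0.2953253984451294), (0.05894266068935394, 0.014681377448141575), 4.938211917877197)
near seat [ 0.5416 -0.294   0.1639] tip [ 0.5132 -0.2966  0.1979] 0.5100399499517295 0.20065573555696525
cell 1006 [ 0.6504 -0.2868  0.1954] ((0.6537050604820251, -0.2873108685016632), (0.03811633586883545, 0.15248626470565796), 87.64971923828125)
cell yaw 3.2803459632484113
col 776 [ 0.7483 -0.279   0.2268] ((0.7468252778053284, -0.27672168612480164), (0.03952405974268913, 0.040691763162612915), 5.152012825012207)
hook 270 [ 0.5378 -0.2994  0.1787] ((0.5514642000198364, -0.2974497675895691), (0.011405538767576218, 0.07800284773111343), 88.85832214355469)
near seat [ 0.5404 -0.2979  0.1643] tip [ 0.5486 -0.2995  0.1956] 0.5124495839603649 0.20004666552571038
base 12432 [ 0.6098 -0.3064  0.0115] ((0.6358145475387573, -0.2859894931316376), (0.2989720106124878, 0.13984490931034088), 5.453995704650879)
```

jog_arm --deltas '[[[0,4.7,-1.4],[0,0,-1.4],0],[[0,4.7,-1.4],[0,0,-1.4],0],[[0,4.7,-1.4],[0,0,-1.4],0],[[0,4.7,-1.4],[0,0,-1.4],0],[[0,4.7,-1.4],[0,0,-1.4],0],[[0,4.7,-1.4],[0,0,-1.4],0],[[-0.2,4.7,-1.4],[0,0,-1.4],0],[[0,0,0],[0,0,0],0]]'

```text
t: 2.45
position: [0.499, 0.0586, 0.2011]
ee_rot: [-0.676, 0.737, 0.001, -0.001]
force: [0.6, -0.7, 0.9]
opening: 0.999
```

```bash
python3 - <<'E'
from h import *
c=snap("wrist","w2"); s=c["state"]; print(s["t"],s["position"],s["ee_rot"],s["force"],s["joint_pos"])
E
```

```text
2.45 [0.49902727 0.05855294 0.20106525] [-0.67583251  0.73705396  0.00075159 -0.00114437] [ 0.5835607  -0.74503291  0.87584465] [ 5.17836268e-01 -2.19406334e-01 -1.64538923e-01 -9.58144242e-04
 -1.62822942e+00 -6.04497387e-01]
```

View pics/w2.png

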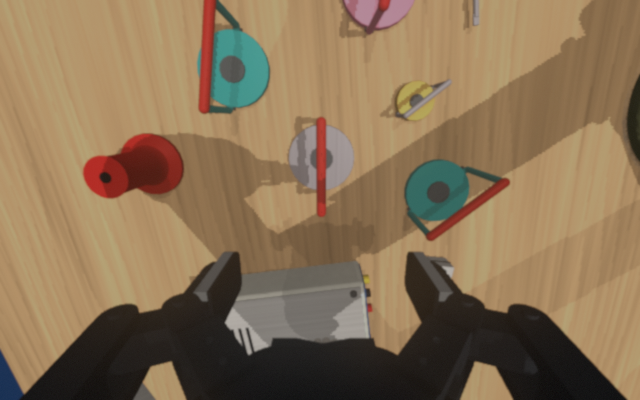

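The grey weight is at (320,157), with its red bar running from (321,120) to (321,212), right in line with the jaws. I'll measure it.

```bash
python3 - <<'E'
from m2 import *
c=pickle.load(open("w2.pkl","rb"))
h=cv2.cvtColor(c["img"],cv2.COLOR_RGB2HSV)
m=((h[:,:,0]<8)|(h[:,:,0]>172))&(h[:,:,1]>150)&(h[:,:,2]>60)
m[:, :300]=0; m[:,345:]=0; m[:110]=0; m[222:]=0
v,u=np.nonzero(m); uv=np.c_[u,v]
for z in (.088,.090): 
    P=onplane(c,uv,z)[:,:2]; w,V=np.linalg.eigh(np.cov(P.T)); a=V[:,1]*np.sign(V[1,1]); q=(P-P.mean(0))@a
    print(len(uv),"mean",P.mean(0),"mid",P.mean(0)+a*(q.max()+q.min())/2,q.max()-q.min(),np.degrees(np.arctan2(a[1],a[0])))
print(np.median(depthpts(c,uv),0))
y=R.from_quat(c["state"]["ee_rot"]).as_matrix(); print("jaw yaw",np.degrees(np.arctan2(y[1,1],y[0,1])), "tool z",y[:,2])
E
```

```text
808 mean [0.4982 0.0327] mid [0.4984 0.0345] 0.10090662453665761 85.07822358494658
808 mean [0.4982 0.0323] mid [0.4984 0.0341] 0.10019025095891373 85.07822358494658
[0.4981 0.03   0.0919]
jaw yaw 175.03771353663745 tool z [-0.0027 -0.0004 -1.    ]
```

jog_arm --deltas '[[[0.15,0,-2.6],[0,0,0],0],[[0,0,-2.6],[0,0,0],0],[[0,0,-2.6],[0,0,0],0],[[0,0,-2.6],[0,0,0],0],[[0,0,-1.8],[0,0,0],0],[[0,0,-1.0],[0,0,0],0],[[0,0,0],[0,0,0],0]]' --newtons 60

```text
t: 3.38
position: [0.5015, 0.0567, 0.0708]
ee_rot: [-0.675, 0.738, -0.0, -0.0]
force: [0.1, -0.6, 0.8]
opening: 0.997
```

```bash
python3 - <<'E'
from h import *
c=snap("wrist","w3"); s=c["state"]; print(s["t"],s["position"],s["force"])
E
```

```text
3.375 [0.50149602 0.05672545 0.07078276] [ 0.14176538 -0.60995765  0.76456406]
```

View pics/w3.png

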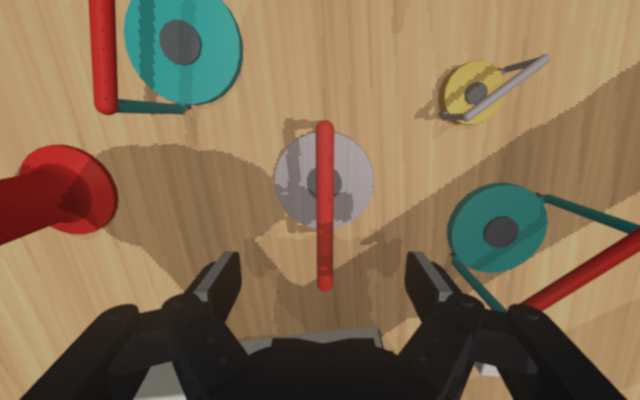

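The bar at (325,122–290) is centred between the fingers (240…408). I'll check how far the grip lies from the bar's middle.

```bash
cat > bar.py <<'E'
from m2 import *
def bar(c,box,z):
    h=cv2.cvtColor(c["img"],cv2.COLOR_RGB2HSV)
    m=((h[:,:,0]<8)|(h[:,:,0]>172))&(h[:,:,1]>150)&(h[:,:,2]>60)
    k=np.zeros_like(m); k[box[1]:box[3],box[0]:box[2]]=1; m&=k
    v,u=np.nonzero(m); uv=np.c_[u,v]
    P=onplane(c,uv,z)[:,:2]; w,V=np.linalg.eigh(np.cov(P.T)); a=V[:,1]*np.sign(V[1,1]); q=(P-P.mean(0))@a
    print(len(uv),"mean",P.mean(0),"mid",P.mean(0)+a*(q.max()+q.min())/2,q.max()-q.min(),np.degrees(np.arctan2(a[1],a[0])),np.median(depthpts(c,uv),0))
E
python3 - <<'E'
from bar import *
c=pickle.load(open("w3.pkl","rb")); bar(c,(295,110,350,300),.089); print(c["state"]["position"],get_state()["position"])
E
```

```text
2645 mean [0.498  0.0308] mid [0.4983 0.035 ] 0.10130217351904439 85.04874027932695 [0.4979 0.0278 0.0919]
[0.5015 0.0567 0.0708] [0.5019 0.057  0.0716]
```

jog_arm --deltas '[[[-0.1,0.4,-0.2],[0,0,0],0],[[0,0,0],[0,0,0],0],[[0,0,0],[0,0,0],255],[[0,0,0],[0,0,0],255],[[0,0,0],[0,0,0],255],[[0,0,0],[0,0,0],255],[[0,0,0],[0,0,0],255],[[0,0,0],[0,0,0],255]]' --newtons 100

```text
t: 4.42
position: [0.5005, 0.0612, 0.0688]
ee_rot: [-0.675, 0.738, 0.0, -0.0]
force: [-0.2, -0.0, 0.2]
opening: -0.002
```

The opening reads zero where about 0.12 is expected, so I'll look.

```bash
python3 - <<'E'
from bar import *
c=snap("wrist","w4"); s=c["state"]; print(s["t"],s["position"],s["force"],s["opening"])
bar(c,(295,110,350,300),.089)
E
```

```text
4.425 [0.5005 0.0612 0.0688] [-0.1782 -0.0474  0.1568] -0.0018951350456260009
2085 mean [0.4967 0.0175] mid [0.4969 0.0196] 0.07029834215765268 85.06444551856396 [0.4966 0.0159 0.0919]
```

View pics/w4.png

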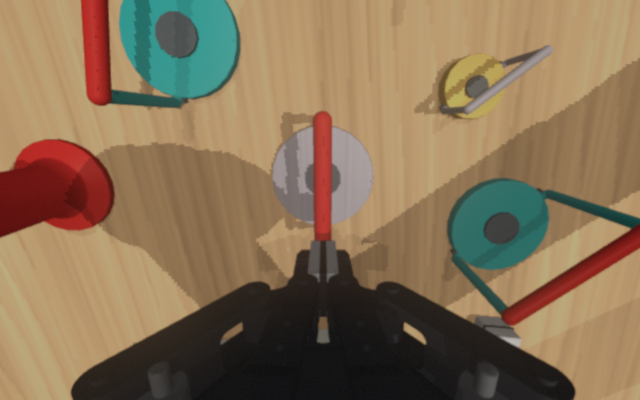

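```bash
python3 - <<'E'
from bar import *
c=pickle.load(open("w4.pkl","rb"))
cv2.imwrite("pics/w4c.png",cv2.resize(c["img"][220:360,250:400,::-1],None,fx=4.5,fy=4,interpolation=cv2.INTER_CUBIC))
for v in range(215,350,8): print(v,c["z_map"][v,304:344:3])
T=pose(c);print(T[:3,3])
E
```

```text
215 [0.2413 0.239  0.2397 0.2408 0.1545 0.1539 0.     0.1539 0.1558 0.2398
 0.239  0.2396 0.2398 0.24  ]
223 [0.2554 0.2537 0.2437 0.242  0.1552 0.1554 0.1555 0.1546 0.1561 0.2423
 0.2425 0.2551 0.2529 0.2538]
231 [0.2566 0.2557 0.2554 0.2563 0.1583 0.1562 0.1559 0.1565 0.1572 0.2565
 0.2569 0.2563 0.2567 0.2569]
239 [0.2591 0.2591 0.259  0.259  0.1607 0.1576 0.158  0.1582 0.1603 0.2587
 0.2594 0.2594 0.2578 0.258 ]
247 [0.2617 0.2621 0.1425 0.1432 0.1437 0.1429 0.1432 0.1437 0.1433 0.142
 0.1434 0.2616 0.2613 0.2622]
255 [0.1432 0.1437 0.1339 0.1353 0.1339 0.1342 0.1358 0.1347 0.1352 0.1349
 0.1355 0.143  0.1425 0.1428]
263 [0.1365 0.1371 0.1285 0.1272 0.1265 0.1272 0.1276 0.1276 0.1277 0.1275
 0.1276 0.1283 0.1355 0.1374]
271 [0.1284 0.1284 0.121  0.1215 0.1208 0.1208 0.12   0.1207 0.1214 0.1212
 0.1212 0.1201 0.128  0.1284]
279 [0.109  0.1106 0.113  0.1134 0.1124 0.121  0.1195 0.12   0.1137 0.1132
 0.1123 0.1108 0.1095 0.1109]
287 [0.1075 0.107  0.1081 0.1086 0.107  0.1205 0.1214 0.1212 0.1098 0.1077
 0.1082 0.1082 0.1079 0.1075]
295 [0.1034 0.1016 0.1024 0.1032 0.106  0.1231 0.1209 0.1212 0.1112 0.1025
 0.1026 0.1023 0.1028 0.1036]
303 [0.0984 0.099  0.0979 0.0977 0.1121 0.1244 0.1231 0.123  0.1121 0.1003
 0.0991 0.0999 0.098  0.0989]
311 [0.0864 0.0869 0.089  0.0977 0.1127 0.1245 0.1245 0.1255 0.1121 0.1115
 0.0927 0.087  0.0872 0.0876]
319 [0.0843 0.084  0.0896 0.1126 0.1137 0.2843 0.2856 0.2857 0.1143 0.1123
 0.0925 0.0845 0.0825 0.0828]
327 [0.0797 0.0826 0.0903 0.1125 0.1142 0.2874 0.2872 0.2887 0.1134 0.1148
 0.0934 0.0854 0.0806 0.0803]
335 [0.0768 0.0837 0.0916 0.109  0.1117 0.2723 0.2708 0.2688 0.1156 0.1111
 0.0941 0.088  0.0788 0.0767]
343 [0.0778 0.0848 0.0835 0.0829 0.0836 0.0837 0.0837 0.0833 0.0837 0.0835
 0.0842 0.0832 0.0791 0.0752]
[ 0.4938 -0.0131  0.2375]
```

View pics/w4c.png

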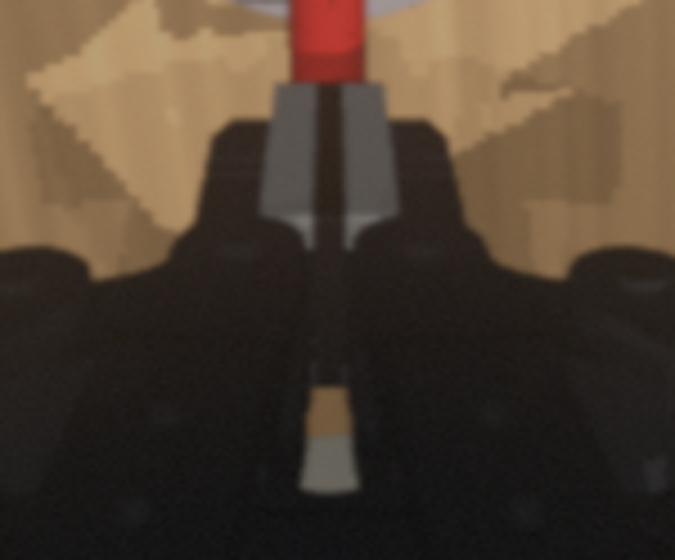

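```bash
python3 - <<'E'
from bar import *
c=pickle.load(open("w4.pkl","rb"))
for u in (312,322,334):
  for v in (239,245,251,259,267,275): print(u,v,depthpts(c,[[u,v]]))
print(proj(c,[c["state"]["position"]]))
E
```

```text
312 239 [[ 0.5131  0.0938 -0.001 ]]
312 245 [[0.5049 0.0499 0.1043]]
312 251 [[0.5046 0.0496 0.1118]]
312 259 [[0.5044 0.0499 0.1196]]
312 267 [[0.5042 0.0503 0.1262]]
312 275 [[0.5036 0.0485 0.1358]]
322 239 [[0.5    0.0524 0.0924]]
322 245 [[0.4997 0.0501 0.105 ]]
322 251 [[0.4997 0.0499 0.1121]]
322 259 [[0.4997 0.05   0.12  ]]
322 267 [[0.4997 0.05   0.1274]]
322 275 [[0.4997 0.0511 0.1321]]
334 239 [[ 0.4929  0.0955 -0.0008]]
334 245 [[0.4935 0.0509 0.1045]]
334 251 [[0.4938 0.0504 0.1122]]
334 259 [[0.4941 0.0507 0.1197]]
334 267 [[0.4944 0.0506 0.1272]]
334 275 [[0.4946 0.0502 0.1344]]
[[322.4196 236.3802]]
```

```bash
python3 - <<'E'
from bar import *
for n in("w1","w3","w4"):
    c=pickle.load(open(n+".pkl","rb")); T=np.eye(4); T=np.linalg.inv(pose(c)@np.linalg.inv(c["hand_eye"]))
    z=c["z_map"]; v,u=np.nonzero((z>0)&(z<.19)); uv=np.c_[u,v]; k=(v>235)&(v<300); uv=uv[k]
    P=depthpts(c,uv); Q=P@T[:3,:3].T+T[:3,3]
    for y0,y1 in((-.06,-.035),(-.035,-.01),(-.01,.01),(.01,.035),(.035,.06)):
        q=Q[(Q[:,1]>y0)&(Q[:,1]<y1)&(abs(Q[:,0])<.03)]
        if len(q): print(n,y0,len(q),"max z (tool)",np.sort(q[:,2])[-5:], "x range",q[:,0].min(),q[:,0].max(), "y",q[:,1].min(),q[:,1].max())
E
```

```text
w1 -0.06 2062 max z (tool) [-0.039  -0.0389 -0.0389 -0.0387 -0.0386] x range -0.011133758849898867 0.014920736239710575 y -0.05662055605629568 -0.04189370400051695
w1 0.035 2058 max z (tool) [-0.0389 -0.0389 -0.0389 -0.0388 -0.0388] x range -0.011022191257587688 0.014464318117932196 y 0.04203226453964004 0.056798990274368466
w3 -0.06 2063 max z (tool) [-0.0393 -0.0392 -0.0389 -0.0389 -0.0387] x range -0.011133027710577559 0.01434985061096257 y -0.05646776130201786 -0.04188205852712773
w3 -0.01 867 max z (tool) [-0.017  -0.017  -0.0167 -0.0166 -0.0165] x range -0.026987592112930434 0.01017829479079893 y -0.0038231699728933366 0.0059075058795329816
w3 0.035 2058 max z (tool) [-0.0394 -0.0394 -0.0393 -0.0391 -0.0391] x range -0.011049030952991465 0.014469001743429355 y 0.042112824663501136 0.05669416099852709
w4 -0.06 31 max z (tool) [-0.0804 -0.0802 -0.08   -0.0797 -0.0792] x range 0.011246540283053358 0.012759642307300742 y -0.0377723762143411 -0.03500107754051979
w4 -0.035 1241 max z (tool) [-0.0339 -0.0334 -0.0331 -0.0323 -0.0321] x range 0.0062411608680338765 0.01452988924785964 y -0.03495311496811643 -0.01001785575216968
w4 -0.01 2657 max z (tool) [-0.0205 -0.0204 -0.0203 -0.0201 -0.0194] x range -0.0020973053513925616 0.014653267431543604 y -0.009972770491594674 0.009990695028544272
w4 0.01 1259 max z (tool) [-0.0334 -0.0333 -0.033  -0.0328 -0.0311] x range 0.00612996417939618 0.014523755062756938 y 0.010002501598793123 0.034973901322803036
w4 0.035 36 max z (tool) [-0.08   -0.0799 -0.0797 -0.0788 -0.078 ] x range 0.011434396932612917 0.013014323445121129 y 0.03500280956335727 0.03796480353800691
```

The depth map shows that the fingertips really sit about 31 mm behind the reported TCP: they are at z≈0.100 with the TCP at 0.0688. The jaws therefore shut just above the bar without touching it (the force stayed at zero). I'll open, go 31 mm deeper, and use that offset from now on.

jog_arm --deltas '[[[0,0,0],[0,0,0],0],[[0,0,0],[0,0,0],0],[[0,0,0],[0,0,0],0],[[0,0,0],[0,0,0],0],[[0,0,0],[0,0,0],0],[[0,0,-1.1],[0,0,0],0],[[0,0,-1.0],[0,0,0],0],[[0,0,-1.0],[0,0,0],0]]'

```text
t: 5.48
position: [0.5002, 0.0611, 0.0366]
ee_rot: [-0.675, 0.738, 0.0, -0.0]
force: [-0.0, 0.5, 0.0]
opening: 0.999
```

jog_arm --deltas '[[[0,0,0],[0,0,0],0],[[0,0,0],[0,0,0],255],[[0,0,0],[0,0,0],255],[[0,0,0],[0,0,0],255],[[0,0,0],[0,0,0],255],[[0,0,0],[0,0,0],255],[[0,0,0],[0,0,0],255]]' --newtons 100

```text
t: 6.35
position: [0.5009, 0.0613, 0.0382]
ee_rot: [-0.675, 0.738, -0.0, 0.0]
force: [1.3, 0.4, 1.9]
opening: 0.085
```

```bash
python3 - <<'E'
from bar import *
c=snap("wrist","w5"); s=c["state"]; print(s["t"],s["position"],s["force"],s["moment"],s["opening"])
bar(c,(295,60,350,300),.089)
E
```

```text
6.35 [0.5009 0.0613 0.0382] [1.2885 0.3989 1.9076] [ 0.0639 -0.4569  0.0047] 0.08507595678317553
3768 mean [0.4973 0.0235] mid [0.4977 0.0283] 0.08809922892008246 84.88693457444498 [0.4972 0.0208 0.0919]
```

View pics/w5.png

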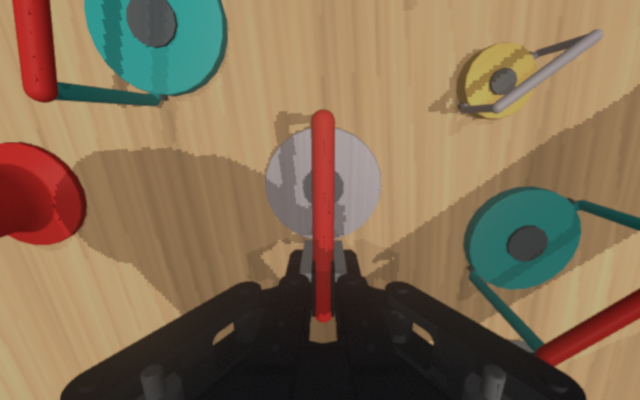

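The bar is held (opening 0.085, about 10 mm), 27 mm from the bar's middle on its +y side. Next I'll lift.

jog_arm --deltas '[[[0,0,0.4],[0,0,0],255],[[0,0,1.2],[0,0,0],255],[[0,0,2.2],[0,0,0],255],[[0,0,3.0],[0,0,0],255],[[0,0,3.0],[0,0,0],255],[[0,0,2.0],[0,0,0],255],[[0,0,1.0],[0,0,0],255],[[0,0,0],[0,0,0],255]]'

```text
t: 7.4
position: [0.5005, 0.0613, 0.1658]
ee_rot: [-0.675, 0.738, 0.0, 0.0]
force: [0.7, 0.2, -5.5]
opening: 0.085
```

```bash
python3 - <<'E'
from bar import *
c=snap("wrist","w6"); s=c["state"]; print(s["t"],s["position"],s["force"],s["moment"],s["opening"])
d=snap("scene","s6")
cv2.imwrite("pics/s6c.png",cv2.resize(d["img"][60:300,220:440,::-1],None,fx=2.4,fy=2.4))
cv2.imwrite("pics/s6c.png",cv2.resize(d["img"][60:300,220:440,::-1],None,fx=2.4,fy=2.4))
E
```

```text
7.4 [0.5005 0.0613 0.1658] [ 0.6898  0.1776 -5.5335] [ 0.1353 -0.0226  0.0069] 0.08508177439035426
```

View pics/w6.png

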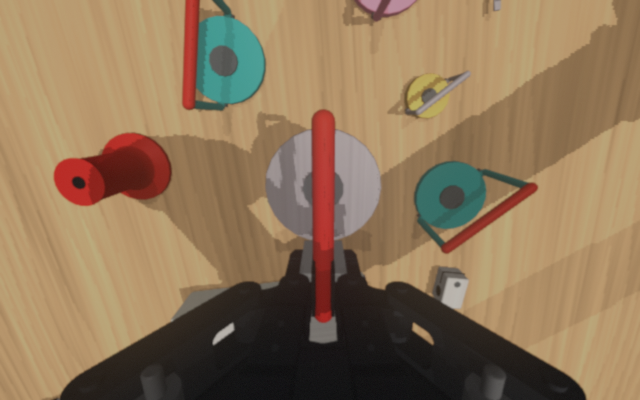

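View pics/s6c.png

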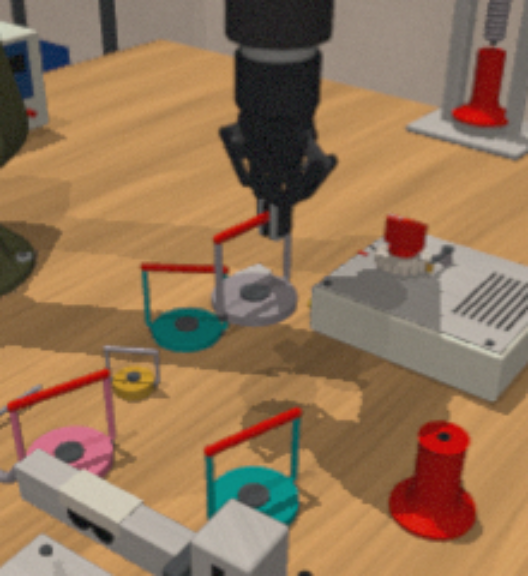

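The weight is lifted straight with no slip, and the force of -5.5 N fits 0.5 kg. Next I'll carry it to the -x side of the hook.

jog_arm --deltas '[[[-0.3,-2.4,0],[0,0,0.8],255],[[-0.6,-4.8,0],[0,0,1.5],255],[[-0.6,-5.0,0],[0,0,1.5],255],[[-0.6,-5.0,0],[0,0,1.5],255],[[-0.6,-5.0,0],[0,0,1.5],255],[[-0.6,-5.0,0],[0,0,1.5],255],[[-0.5,-4.0,0],[0,0,1.2],255],[[-0.3,-2.4,0],[0,0,0.7],255]]'

```text
t: 8.5
position: [0.4583, -0.2764, 0.1642]
ee_rot: [0.738, -0.675, -0.001, 0.001]
force: [-0.1, 0.8, -5.5]
opening: 0.083
```

jog_arm --deltas '[[[0,0,0],[0,0,0],255],[[0,0,0],[0,0,0],255]]'

```text
t: 8.75
position: [0.4592, -0.2743, 0.1648]
ee_rot: [0.738, -0.675, -0.001, 0.0]
force: [-0.0, 0.6, -4.8]
opening: 0.081
```

```bash
python3 - <<'E'
from bar import *
c=snap("wrist","w7"); s=c["state"]; print(s["t"],s["position"],s["force"],s["moment"],s["opening"])
y=R.from_quat(s["ee_rot"]).as_matrix(); print("jaw yaw",np.degrees(np.arctan2(y[1,1],y[0,1])))
d=snap("scene","s7")
cv2.imwrite("pics/s7c.png",cv2.resize(d["img"][120:380,130:400,::-1],None,fx=2.2,fy=2.2))
E
```

```text
8.75 [ 0.4592 -0.2743  0.1648] [-0.016   0.5993 -4.8364] [ 0.1812 -0.001   0.007 ] 0.08076525700456212
jaw yaw -174.8678115862758
```

View pics/w7.png

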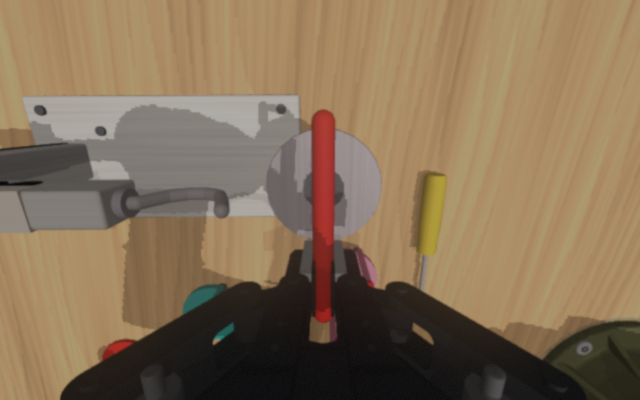

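View pics/s7c.png

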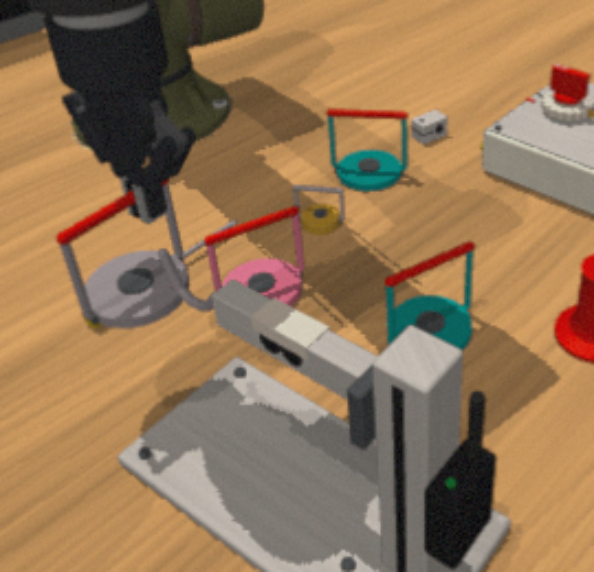

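The weight is left of the hook tip (222,205 in the wrist view) and hangs straight. I'll measure the hook and bar in the same wrist frame.

```bash
python3 - <<'E'
from bar import *
c=pickle.load(open("w7.pkl","rb"))
uv,P=run(c,(15,170,125,235),.1935,.1975,"cell")
w_,v_=np.linalg.eigh(np.cov(P[:,:2].T)); print("yaw",np.degrees(np.arctan(v_[1,1]/v_[0,1])), "y range at end", [ (x,np.sort(P[(P[:,0]>x)&(P[:,0]<x+.01),1])[[3,-4]]) for x in (.58,.60,.62) if ((P[:,0]>x)&(P[:,0]<x+.01)).sum()>8],"xmin",np.sort(P[:,0])[:6])
uv,P=run(c,(120,175,235,222),.15,.21,"hook")
for z in (.160,.165,.170,.18,.19,.196):
    q=P[abs(P[:,2]-z)<.003]; print(z,len(q),q.mean(0) if len(q) else "")
s=P[P[:,2]<.168]; print(s.min(0),s.max(0))
print("tip", P[:,0].min(), P[:,2].max())
bar(c,(295,60,350,300),.216)
E
```

```text
cell 3337 [ 0.5992 -0.2897  0.1946] ((0.5993036031723022, -0.28923487663269043), (0.04898707941174507, 0.02315831184387207), 4.7700676918029785)
yaw 9.07757611246471 y range at end [(0.58, array([-0.3019, -0.2802])), (0.6, array([-0.3   , -0.2785])), (0.62, array([-0.2863, -0.2761]))] xmin [0.5743 0.5746 0.5747 0.5748 0.575  0.5752]
hook 2071 [ 0.5568 -0.2961  0.1763] ((0.5468552112579346, -0.29852554202079773), (0.07152175903320312, 0.02197592705488205), 11.754851341247559)
0.16 144 [ 0.5413 -0.2968  0.1618]
0.165 546 [ 0.5455 -0.2959  0.165 ]
0.17 327 [ 0.556  -0.2965  0.1697]
0.18 450 [ 0.5631 -0.2939  0.1803]
0.19 87 [ 0.5377 -0.2969  0.1891]
0.196 195 [ 0.5136 -0.2986  0.1968]
[ 0.5219 -0.3025  0.1586] [ 0.5841 -0.2815  0.168 ]
tip 0.510313740925429 0.19973895834601887
3726 mean [ 0.4624 -0.3123] mid [ 0.462  -0.3075] 0.0878291858637762 94.98420702264431 [ 0.4624 -0.3148  0.218 ]
```

Seat ≈ (.5405,-.2955) and bar middle ≈ (.4615,-.3016). I need to shift (+7.9, +0.6) cm, with bar bottom at .211 against the tip at .200 and disc top at .139 against the rod's underside at .156.

jog_arm --deltas '[[[0.7,0.1,0],[0,0,0],255],[[1.3,0.1,0],[0,0,0],255],[[1.5,0.1,0],[0,0,0],255],[[1.5,0.1,0],[0,0,0],255],[[1.3,0.1,0],[0,0,0],255],[[1.0,0.1,0],[0,0,0],255],[[0.6,0,0],[0,0,0],255],[[0,0,0],[0,0,0],255]]'

```text
t: 9.85
position: [0.5387, -0.2688, 0.1657]
ee_rot: [0.738, -0.675, -0.0, 0.0]
force: [-0.4, 0.4, -5.6]
opening: 0.084
```

jog_arm --deltas '[[[0,0,0],[0,0,0],255]]'

```text
t: 9.98
position: [0.5383, -0.2689, 0.166]
ee_rot: [0.738, -0.675, 0.0, 0.0]
force: [-0.0, -0.6, -4.2]
opening: 0.084
```

```bash
python3 - <<'E'
from bar import *
c=snap("wrist","w8"); s=c["state"]; print(s["t"],s["position"],s["force"],s["moment"],s["opening"])
bar(c,(295,60,350,300),.216)
uv,P=run(c,(170,150,325,235),.1935,.1975,"cell")
uv,P=run(c,(250,160,315,235),.155,.175,"hook")
uv,P=run(c,(330,160,365,235),.180,.205,"hooktip")
d=snap("scene","s8")
cv2.imwrite("pics/s8c.png",cv2.resize(d["img"][140:360,150:350,::-1],None,fx=2.7,fy=2.7))
E
```

```text
9.975 [ 0.5383 -0.2689  0.166 ] [-0.0336 -0.6442 -4.2109] [0.1234 0.0377 0.0216] 0.084043474212502
3678 mean [ 0.5414 -0.306 ] mid [ 0.541  -0.3015] 0.08833166592502806 94.99139071048776 [ 0.5415 -0.309   0.2192]
cell 3130 [ 0.5991 -0.29    0.1947] ((0.5989682078361511, -0.28913548588752747), (0.0469849519431591, 0.023392414674162865), 5.058327674865723)
hook 362 [ 0.5561 -0.2962  0.1683] ((0.5666131377220154, -0.2958567142486572), (0.01010210532695055, 0.0389074869453907), 82.30119323730469)
hooktip 158 [ 0.5202 -0.2986  0.1861] ((0.520876944065094, -0.29793134331703186), (0.007468050345778465, 0.005656138993799686), 85.83377075195312)
```

View pics/w8.png

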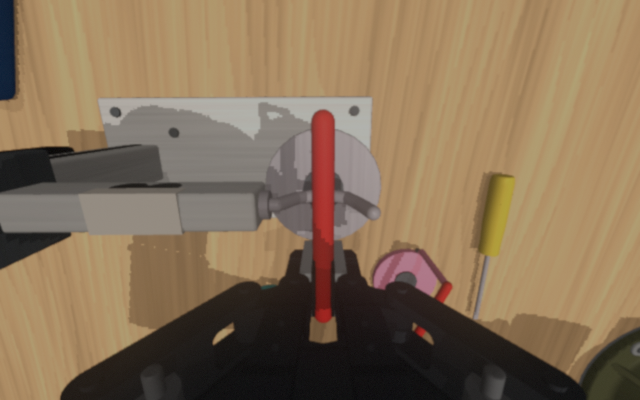

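View pics/s8c.png

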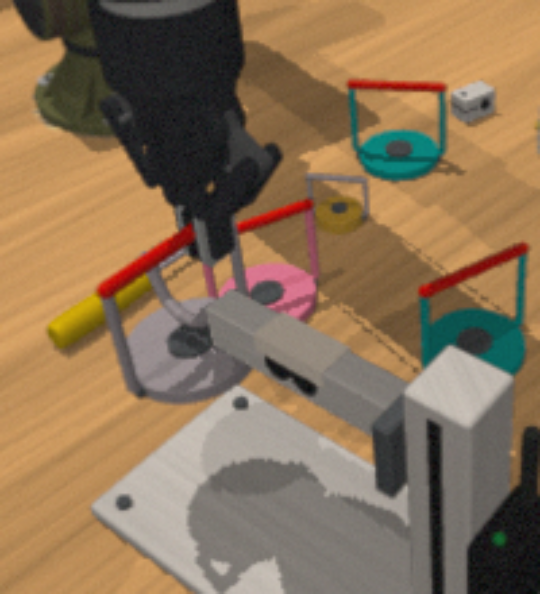

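Bar middle (.5406,-.2959) is over the seat (.5405,-.2955). Now I'll lower it.

jog_arm --deltas '[[[0,0,-0.6],[0,0,0],255],[[0,0,-0.9],[0,0,0],255],[[0,0,-0.9],[0,0,0],255],[[0,0,-0.8],[0,0,0],255],[[0,0,-0.5],[0,0,0],255],[[0,0,-0.3],[0,0,0],255],[[0,0,-0.2],[0,0,0],255],[[0,0,0],[0,0,0],255]]'

```text
t: 11.08
position: [0.5386, -0.2688, 0.1239]
ee_rot: [0.738, -0.675, 0.0, 0.0]
force: [0.4, 0.3, -6.1]
opening: 0.081
```

jog_arm --deltas '[[[0,0,-0.1],[0,0,0],255],[[0,0,-0.1],[0,0,0],255],[[0,0,0],[0,0,0],255]]'

```text
t: 11.45
position: [0.5385, -0.2688, 0.1217]
ee_rot: [0.738, -0.675, -0.0, 0.0]
force: [-0.7, 0.2, -4.2]
opening: 0.085
```

jog_arm --deltas '[[[0,0,-0.1],[0,0,0],255],[[0,0,0],[0,0,0],255]]'

```text
t: 11.7
position: [0.5385, -0.2688, 0.1208]
ee_rot: [0.738, -0.675, -0.0, 0.0]
force: [-0.1, 0.1, -4.8]
opening: 0.082
```

jog_arm --deltas '[[[0,0,-0.1],[0,0,0],255],[[0,0,0],[0,0,0],255]]'

```text
t: 11.95
position: [0.5385, -0.2688, 0.1198]
ee_rot: [0.738, -0.675, 0.0, 0.0]
force: [0.4, -0.3, -4.6]
opening: 0.083
```

jog_arm --deltas '[[[0,0,-0.1],[0,0,0],255],[[0,0,0],[0,0,0],255]]'

```text
t: 12.2
position: [0.5386, -0.2689, 0.1194]
ee_rot: [0.738, -0.675, 0.0, 0.0]
force: [-0.1, 0.9, -3.0]
opening: 0.082
```

jog_arm --deltas '[[[0,0,-0.1],[0,0,0],255],[[0,0,0],[0,0,0],255]]'

```text
t: 12.45
position: [0.5387, -0.2689, 0.1188]
ee_rot: [0.738, -0.675, 0.001, -0.0]
force: [-1.8, 2.3, 1.7]
opening: 0.081
```

Contact came at the expected height: force went from −4.8 to +1.7 N at TCP z .1188. The weight is seated, so I'll open partway to keep the fingers off the cell.

jog_arm --deltas '[[[0,0,0],[0,0,0],225],[[0,0,0],[0,0,0],205],[[0,0,0],[0,0,0],180],[[0,0,0],[0,0,0],165],[[0,0,0],[0,0,0],165],[[0,0,0],[0,0,0],165]]'

```text
t: 13.2
position: [0.5385, -0.2688, 0.1179]
ee_rot: [0.738, -0.675, 0.0, 0.0]
force: [-0.3, 0.3, 0.9]
opening: 0.354
```

```bash
python3 - <<'E'
from bar import *
c=snap("wrist","w9"); s=c["state"]; print(s["t"],s["position"],s["force"],s["moment"],s["opening"])
bar(c,(285,60,360,340),.169)
d=snap("scene","s9")
cv2.imwrite("pics/s9c.png",cv2.resize(d["img"][140:360,150:350,::-1],None,fx=2.7,fy=2.7))
E
```

```text
13.2 [ 0.5385 -0.2688  0.1179] [-0.3149  0.2728  0.8659] [0.0077 0.0177 0.0298] 0.35418869173846373
4250 mean [ 0.5414 -0.2997] mid [ 0.5409 -0.2944] 0.10222914691351684 95.21514144247442 [ 0.5416 -0.3035  0.1727]
```

View pics/w9.png

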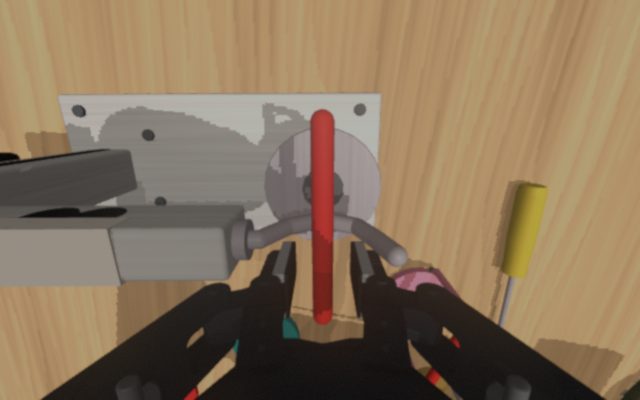

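View pics/s9c.png

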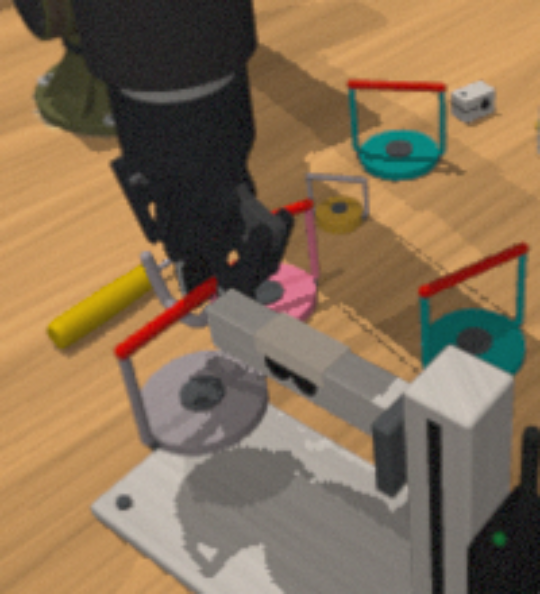

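The bar is free and hanging at the seat. It runs from (322,115) to (322,320) between the open fingers and is crossed by the hook at its middle. I'll retract straight up.

jog_arm --deltas '[[[0,0,0.5],[0,0,0],165],[[0,0,1.2],[0,0,0],165],[[0,0,2.0],[0,0,0],165],[[0,0,3.0],[0,0,0],165],[[0,0,3.5],[0,0,0],165],[[0,1.0,1.0],[0,0,0],0],[[0,3.0,0],[0,0,4.0],0],[[0,4.6,0],[0,0,8.0],0]]' --newtons 60

```text
t: 14.3
position: [0.5383, -0.1822, 0.2302]
ee_rot: [0.805, -0.593, -0.0, -0.0]
force: [0.2, -0.4, -0.9]
opening: 0.963
```

jog_arm --deltas '[[[-0.3,5.8,0],[0,0,9.5],0],[[-0.3,5.8,0],[0,0,9.5],0],[[-0.3,5.8,0],[0,0,9.5],0],[[-0.3,5.8,0],[0,0,9.5],0],[[-0.3,5.8,0],[0,0,9.5],0],[[-0.3,5.8,-1.0],[0,0,9.5],0],[[-0.3,5.8,-2.0],[0,0,9.5],0],[[-0.3,6.0,-2.0],[0,0,9.4],0]]'

```text
t: 15.3
position: [0.5139, 0.2847, 0.1805]
ee_rot: [1.0, 0.029, 0.0, -0.0]
force: [1.3, 0.4, -0.2]
opening: 1.002
```

jog_arm --deltas '[[[0,0,0],[0,0,0],0],[[0,0,0],[0,0,0],0]]'

```text
t: 15.55
position: [0.5145, 0.2826, 0.1807]
ee_rot: [1.0, 0.027, 0.0, 0.0]
force: [1.1, -0.2, -0.0]
opening: 1.002
```

```bash
python3 - <<'E'
from bar import *
c=snap("wrist","w10"); s=c["state"]; print(s["t"],s["position"],s["force"],s["moment"],s["opening"],s["joint_pos"])
y=R.from_quat(s["ee_rot"]).as_matrix(); print("jaw yaw",np.degrees(np.arctan2(y[1,1],y[0,1])))
d=snap("scene","s10"); t=snap("top","t10")
cv2.imwrite("pics/s10c.png",cv2.resize(d["img"][160:360,150:350,::-1],None,fx=2.9,fy=2.9))
E
```

```text
15.55 [0.5145 0.2826 0.1807] [ 1.0543 -0.2071 -0.0349] [-0.017  -0.0029 -0.0255] 1.001723972283911 [ 0.844   0.004   0.004   0.0005 -1.5707  0.7799]
jaw yaw -86.95961311436648
```

View pics/w10.png

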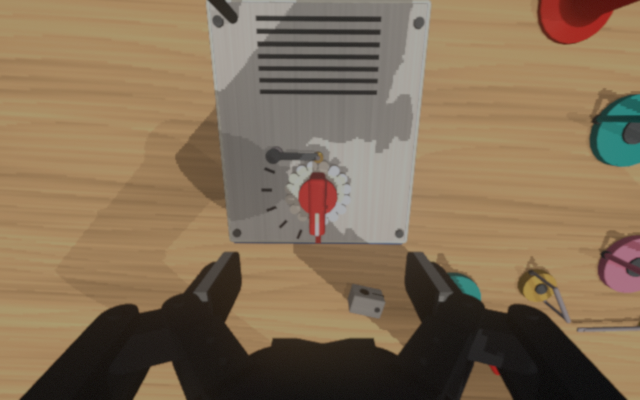

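View pics/s10c.png

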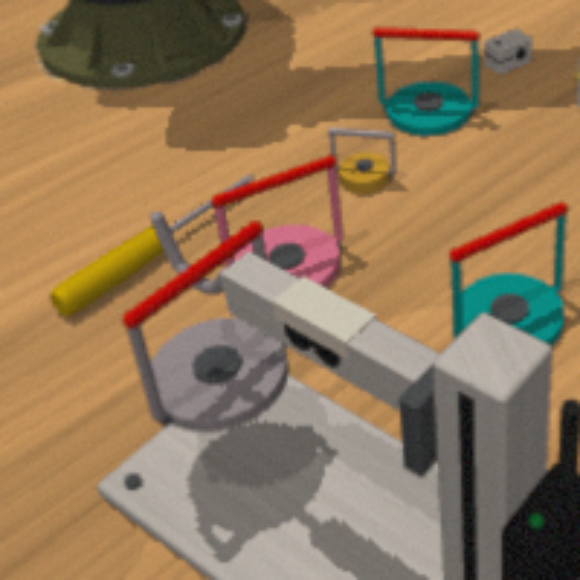

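View pics/t10.png

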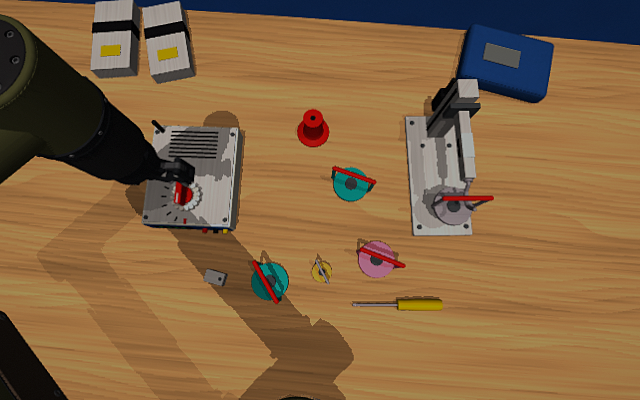

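The weight is hanging on the hook after release. The knob is at (317,192) in the wrist view, with its pointer towards the red mark (-x). I'll measure the knob and check that the weight hangs level.

```bash
python3 - <<'E'
from bar import *
c=pickle.load(open("w10.pkl","rb"))
uv,P=run(c,(280,150,360,245),.121,.134,"wing top"); w,V=np.linalg.eigh(np.cov(P[:,:2].T)); print(P.mean(0),np.degrees(np.arctan(V[1,1]/V[0,1])))
uv,P=run(c,(205,0,435,245),.062,.071,"amp")
uv,P=run(c,(280,150,360,245),.076,.088,"wheel")
t=pickle.load(open("t10.pkl","rb"))
h=cv2.cvtColor(t["img"],cv2.COLOR_RGB2HSV); m=((h[:,:,0]<8)|(h[:,:,0]>172))&(h[:,:,1]>150)&(h[:,:,2]>60)
k=np.zeros_like(m); k[185:210,430:500]=1; v,u=np.nonzero(m&k); uv=np.c_[u,v]
P=onplane(t,uv,.171); r=cv2.minAreaRect(P[:,:2].astype(np.float32)); print("hung bar top",r)
s=pickle.load(open("s10.pkl","rb"))
for c,b in((t,(430,185,500,210)),(s,(190,230,245,275))):
    h=cv2.cvtColor(c["img"],cv2.COLOR_RGB2HSV); m=((h[:,:,0]<8)|(h[:,:,0]>172))&(h[:,:,1]>150)&(h[:,:,2]>60)
    k=np.zeros_like(m); k[b[1]:b[3],b[0]:b[2]]=1; v,u=np.nonzero(m&k); D=depthpts(c,np.c_[u,v]); D=D[(D[:,2]>.15)&(D[:,2]<.19)]
    print("slope z/y deg",np.degrees(np.arctan(np.polyfit(D[:,1],D[:,2],1)[0])),D.mean(0),D.min(0),D.max(0))
E
```

```text
wing top 941 [0.519  0.2881 0.1283] ((0.5168948769569397, 0.28832387924194336), (0.049097634851932526, 0.013387516140937805), 3.1144614219665527)
[0.5184 0.2881 0.1281] 3.3228727043971005
amp 44081 [0.5997 0.2902 0.0666] ((0.5709910988807678, 0.290629118680954), (0.23232614994049072, 0.19791464507579803), 2.671546459197998)
wheel 2092 [0.5293 0.2944 0.0836] ((0.5210803151130676, 0.28912484645843506), (0.07297709584236145, 0.06563480943441391), 5.167684078216553)
hung bar top ((0.5386326313018799, -0.296219140291214), (0.007978346198797226, 0.1005663126707077), 4.755910873413086)
slope z/y deg 0.8618173358733863 [ 0.5386 -0.294   0.1723] [ 0.5309 -0.3451  0.1502] [ 0.5461 -0.2468  0.1765]
slope z/y deg 0.7192810409521245 [ 0.5443 -0.2999  0.1719] [ 0.5274 -0.3457  0.162 ] [ 0.5513 -0.2486  0.1759]
```

The hung bar is centred at the seat and level within about 0.8°. Knob axis ≈ (.5168,.2882), confirmed from the amplifier outline (.516,.288), with yaw 3°. I'll descend onto it.

jog_arm --deltas '[[[0.2,0.5,-1.5],[0,0,0.1],0],[[0,0,-2.5],[0,0,0],0],[[0,0,-2.5],[0,0,0],0],[[0,0,-2.0],[0,0,0],0],[[0,0,-1.2],[0,0,0],0],[[0,0,-0.8],[0,0,0],0],[[0,0,-0.4],[0,0,0],0],[[0,0,0],[0,0,0],0]]'

```text
t: 16.7
position: [0.5167, 0.2876, 0.0714]
ee_rot: [1.0, 0.027, 0.0, -0.0]
force: [0.9, -0.5, 0.8]
opening: 1.003
```

```bash
python3 - <<'E'
from bar import *
c=snap("wrist","w11"); s=c["state"]; print(s["t"],s["position"],s["force"],s["moment"],s["opening"],s["joint_pos"])
uv,P=run(c,(260,130,380,330),.121,.134,"wing top"); w,V=np.linalg.eigh(np.cov(P[:,:2].T)); print(P.mean(0),np.degrees(np.arctan(V[1,1]/V[0,1])))
E
```

```text
16.7 [0.5167 0.2876 0.0714] [ 0.8877 -0.4693  0.8024] [-0.0363  0.034  -0.009 ] 1.0026965054564216 [ 0.8467  0.0425 -0.1562  0.0003 -1.3716  0.7789]
wing top 2892 [0.5208 0.2881 0.1283] ((0.516767680644989, 0.2879205048084259), (0.04986892640590668, 0.014065285213291645), 2.6720917224884033)
[0.5199 0.288  0.128 ] 2.9276755348142487
```

View pics/w11.png

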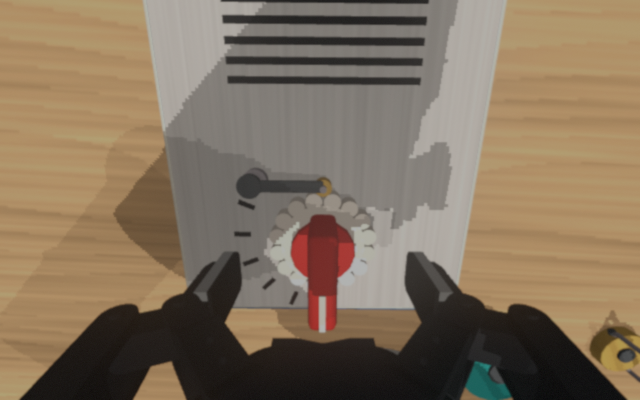

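The wing is centred between the fingers at (322,270), and the axis matches the TCP within 0.5 mm. Closing now.

jog_arm --deltas '[[[0,0,-0.2],[0,0,0],0],[[0,0,0],[0,0,0],255],[[0,0,0],[0,0,0],255],[[0,0,0],[0,0,0],255],[[0,0,0],[0,0,0],255],[[0,0,0],[0,0,0],255],[[0,0,0],[0,0,0],255],[[0,0,0],[0,0,0],255]]' --newtons 60

```text
t: 17.75
position: [0.5166, 0.2878, 0.0693]
ee_rot: [1.0, 0.027, 0.0, -0.0]
force: [-1.4, 2.8, 1.8]
opening: 0.153
```

```bash
cat > st.py <<'E'
from bar import *
import sys
s=get_state(); y=R.from_quat(s["ee_rot"]).as_matrix(); a=np.degrees(np.arctan2(y[1,1],y[0,1]))
print("t",s["t"],s["position"],"F",s["force"],"M",s["moment"],"open",s["opening"],"jaw yaw",a)
E
python3 st.py; python3 -c "
from h import *
c=snap('wrist','w12')"
```

```text
t 17.75 [0.5166 0.2878 0.0693] F [-1.3894  2.8036  1.8332] M [ 0.7391  0.3337 -0.2928] open 0.15339316450958598 jaw yaw -86.85490620917031
```

View pics/w12.png

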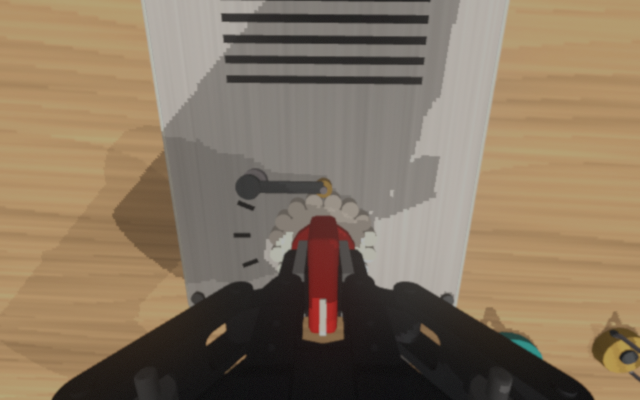

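jog_arm --deltas '[[[0,0,0],[0,0,-2.8],255],[[0,0,0],[0,0,-2.8],255],[[0,0,0],[0,0,0],255]]'

```text
t: 18.18
position: [0.5166, 0.2877, 0.0693]
ee_rot: [1.0, -0.021, 0.0, -0.0]
force: [-1.7, 3.5, 1.0]
opening: 0.153
```

```bash
python3 st.py
```

```text
t 18.175 [0.5166 0.2877 0.0693] F [-1.6909  3.5201  1.0258] M [0.8131 0.4024 0.0208] open 0.15270838211000629 jaw yaw -92.39336641528523
```

jog_arm --deltas '[[[0,0,0],[0,0,-2.8],255],[[0,0,0],[0,0,-2.8],255],[[0,0,0],[0,0,0],255]]'

```text
t: 18.55
position: [0.5166, 0.2877, 0.0693]
ee_rot: [0.998, -0.069, 0.0, -0.0]
force: [-1.7, 2.8, 2.3]
opening: 0.155
```

```bash
python3 st.py
```

```text
t 18.55 [0.5166 0.2877 0.0693] F [-1.6732  2.8176  2.3076] M [ 0.9106  0.4762 -0.0051] open 0.1545039115611962 jaw yaw -97.96104535189919
```

jog_arm --deltas '[[[0,0,0],[0,0,-2.8],255],[[0,0,0],[0,0,-2.8],255],[[0,0,0],[0,0,0],255]]'

```text
t: 18.92
position: [0.5166, 0.2877, 0.0693]
ee_rot: [0.993, -0.118, 0.0, -0.0]
force: [-1.7, 2.6, 3.2]
opening: 0.156
```

```bash
python3 st.py;  python3 -c "
from h import *
c=snap('wrist','w13'); cv2.imwrite('pics/w13c.png',cv2.resize(c['img'][150:350,200:450,::-1],None,fx=3,fy=3))"
```

```text
t 18.925 [0.5166 0.2877 0.0693] F [-1.7142  2.5883  3.2282] M [1.0735 0.5314 0.1103] open 0.15602719009084512 jaw yaw -103.54460559768232
```

View pics/w13c.png

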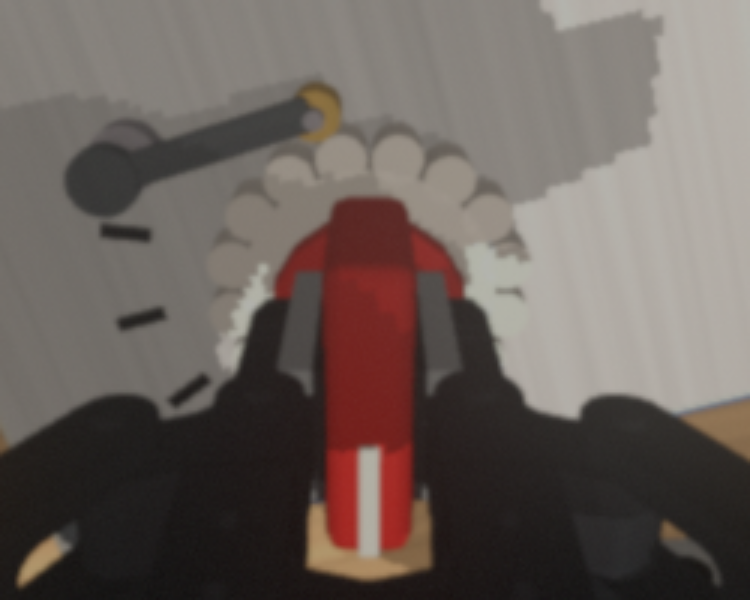

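The knob follows the gripper. Next I'll step through the first click with finer sampling.

jog_arm --deltas '[[[0,0,0],[0,0,-2.8],255],[[0,0,0],[0,0,0],255]]'

```text
t: 19.23
position: [0.5166, 0.2877, 0.0693]
ee_rot: [0.99, -0.142, 0.0, -0.0]
force: [-2.6, 3.2, 2.3]
opening: 0.159
```

```bash
python3 st.py
```

```text
t 19.225 [0.5166 0.2877 0.0693] F [-2.5691  3.2115  2.3131] M [1.1558 0.6432 0.0041] open 0.15863899170533838 jaw yaw -106.35319297589855
```

jog_arm --deltas '[[[0,0,0],[0,0,-2.8],255],[[0,0,0],[0,0,0],255]]'

```text
t: 19.48
position: [0.5166, 0.2876, 0.0693]
ee_rot: [0.986, -0.166, 0.0, -0.0]
force: [-2.5, 3.4, 3.5]
opening: 0.151
```

```bash
python3 st.py
```

```text
t 19.475 [0.5166 0.2876 0.0693] F [-2.5157  3.4093  3.5182] M [ 1.1591  0.7143 -0.0063] open 0.15144493354837646 jaw yaw -109.13972497776705
```

jog_arm --deltas '[[[0,0,0],[0,0,-2.8],255],[[0,0,0],[0,0,0],255]]'

```text
t: 19.73
position: [0.5166, 0.2876, 0.0693]
ee_rot: [0.982, -0.19, 0.0, -0.0]
force: [-2.3, 3.6, 3.3]
opening: 0.153
```

```bash
python3 st.py
```

```text
t 19.725 [0.5166 0.2876 0.0693] F [-2.2888  3.5657  3.3137] M [1.2747 0.8023 0.1273] open 0.15349210026595178 jaw yaw -111.92849258688685
```

jog_arm --deltas '[[[0,0,0],[0,0,-2.8],255],[[0,0,0],[0,0,0],255]]'

```text
t: 19.98
position: [0.5166, 0.2876, 0.0693]
ee_rot: [0.977, -0.214, 0.0, -0.0]
force: [-2.0, 3.6, 4.2]
opening: 0.153
```

```bash
python3 st.py
```

```text
t 19.975 [0.5166 0.2876 0.0693] F [-2.0095  3.6016  4.2243] M [1.325  0.8741 0.1028] open 0.15308200526609797 jaw yaw -114.72707199998683
```

The first click showed where expected: at a 19–22° turn Mz fell to about 0, then jumped to +0.13 at 25°. On to the second.

jog_arm --deltas '[[[0,0,0],[0,0,-2.8],255],[[0,0,0],[0,0,-2.8],255],[[0,0,0],[0,0,-2.8],255],[[0,0,0],[0,0,-2.8],255],[[0,0,0],[0,0,0],255]]'

```text
t: 20.6
position: [0.5166, 0.2876, 0.0693]
ee_rot: [0.951, -0.308, 0.0, -0.0]
force: [-3.3, 3.0, 4.0]
opening: 0.154
```

```bash
python3 st.py
```

```text
t 20.6 [0.5166 0.2876 0.0693] F [-3.3278  2.9993  3.9861] M [ 1.3909  1.018  -0.0033] open 0.15409805836180734 jaw yaw -125.93158832624918
```

jog_arm --deltas '[[[0,0,0],[0,0,-2.8],255],[[0,0,0],[0,0,0],255]]'

```text
t: 20.85
position: [0.5166, 0.2876, 0.0693]
ee_rot: [0.943, -0.332, 0.0, -0.0]
force: [-2.8, 4.3, 4.7]
opening: 0.153
```

```bash
python3 st.py
```

```text
t 20.85 [0.5166 0.2876 0.0693] F [-2.7732  4.3184  4.7294] M [ 1.3861  1.1042 -0.0298] open 0.15250893915934813 jaw yaw -128.73238933674972
```

jog_arm --deltas '[[[0,0,0],[0,0,-2.8],255],[[0,0,0],[0,0,0],255]]'

```text
t: 21.1
position: [0.5166, 0.2876, 0.0693]
ee_rot: [0.935, -0.355, -0.0, -0.0]
force: [-2.9, 3.5, 4.4]
opening: 0.151
```

```bash
python3 st.py
```

```text
t 21.1 [0.5166 0.2876 0.0693] F [-2.8819  3.4888  4.389 ] M [1.3585 1.04   0.0185] open 0.15136211202168626 jaw yaw -131.54073254521552
```

jog_arm --deltas '[[[0,0,0],[0,0,-2.8],255],[[0,0,0],[0,0,0],255]]'

```text
t: 21.35
position: [0.5166, 0.2876, 0.0693]
ee_rot: [0.926, -0.377, 0.0, -0.0]
force: [-2.7, 3.5, 4.8]
opening: 0.157
```

```bash
python3 st.py
```

```text
t 21.35 [0.5166 0.2876 0.0693] F [-2.7348  3.4669  4.8458] M [1.4269 1.0478 0.1439] open 0.15655208090071643 jaw yaw -134.33111906136352
```

The second click showed at a 45–46° turn, as Mz jumped to +0.14. Next is the third, expected at jaw yaw ≈ −154.3.

jog_arm --deltas '[[[0,0,0],[0,0,-2.8],255],[[0,0,0],[0,0,-2.8],255],[[0,0,0],[0,0,-2.8],255],[[0,0,0],[0,0,-2.8],255],[[0,0,0],[0,0,-2.8],255],[[0,0,0],[0,0,0],255]]'

```text
t: 22.1
position: [0.5165, 0.2876, 0.0693]
ee_rot: [0.873, -0.487, -0.0, -0.0]
force: [-2.7, 4.6, 5.3]
opening: 0.155
```

```bash
python3 st.py
```

```text
t 22.1 [0.5165 0.2876 0.0693] F [-2.7358  4.5917  5.2505] M [1.3532 1.132  0.058 ] open 0.15499737496038543 jaw yaw -148.33695830351775
```

jog_arm --deltas '[[[0,0,0],[0,0,-2.8],255],[[0,0,0],[0,0,0],255]]'

```text
t: 22.35
position: [0.5165, 0.2876, 0.0693]
ee_rot: [0.861, -0.509, -0.0, -0.0]
force: [-3.1, 4.1, 4.7]
opening: 0.157
```

```bash
python3 st.py
```

```text
t 22.35 [0.5165 0.2876 0.0693] F [-3.0501  4.1306  4.6696] M [1.3929 1.2112 0.0392] open 0.15747239642984381 jaw yaw -151.13746840157174
```

jog_arm --deltas '[[[0,0,0],[0,0,-2.0],255],[[0,0,0],[0,0,0],255]]'

```text
t: 22.6
position: [0.5165, 0.2876, 0.0693]
ee_rot: [0.852, -0.523, -0.0, -0.0]
force: [-3.3, 3.9, 4.1]
opening: 0.155
```

```bash
python3 st.py
```

```text
t 22.6 [0.5165 0.2876 0.0693] F [-3.2907  3.8712  4.0913] M [1.3568 1.1531 0.0399] open 0.154558618632534 jaw yaw -153.12801753447738
```

jog_arm --deltas '[[[0,0,0],[0,0,-1.0],255],[[0,0,0],[0,0,0],255]]'

```text
t: 22.85
position: [0.5165, 0.2875, 0.0693]
ee_rot: [0.848, -0.531, -0.0, -0.0]
force: [-3.3, 4.6, 4.6]
opening: 0.157
```

```bash
python3 st.py;  python3 -c "
from h import *
c=snap('wrist','w14'); cv2.imwrite('pics/w14c.png',cv2.resize(c['img'][100:350,180:470,::-1],None,fx=2.4,fy=2.4))"
```

```text
t 22.85 [0.5165 0.2875 0.0693] F [-3.2734  4.581   4.6385] M [1.4246 1.1824 0.0208] open 0.1570777235846073 jaw yaw -154.11404978014838
```

View pics/w14c.png

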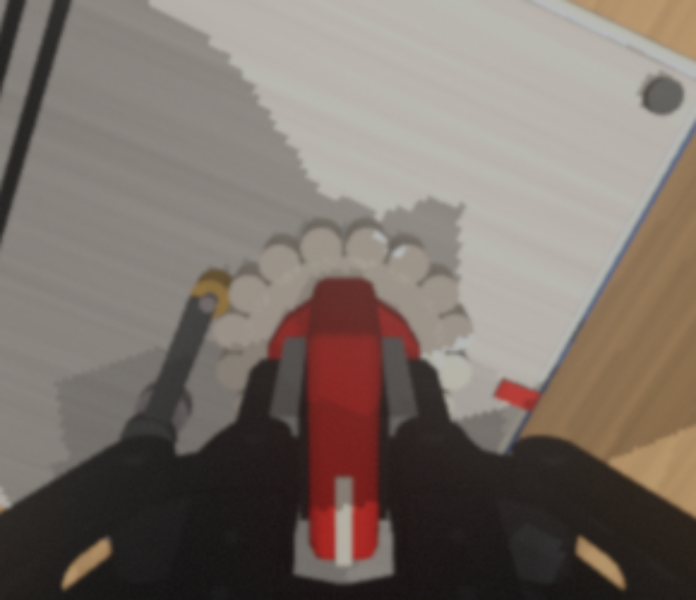

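The roller at (213,290) in the crop sits between two teeth, and Mz has fallen to 0.02, which means at the click. I'll verify the wing angle against the amplifier.

```bash
cat > ang.py <<'E'
from bar import *
def wing(n,box=(280,100,380,345)):
    c=pickle.load(open(n+".pkl","rb"))
    h=cv2.cvtColor(c["img"],cv2.COLOR_RGB2HSV); z=c["z_map"]
    x0,y0,x1,y1=box; u,v=np.meshgrid(np.arange(x0,x1),np.arange(y0,y1)); uv=np.c_[u.ravel(),v.ravel()]
    H=h[uv[:,1],uv[:,0]]; k=((H[:,0]<8)|(H[:,0]>172))&(H[:,1]>120)&(H[:,2]>50)&(z[uv[:,1],uv[:,0]]>0); uv=uv[k]
    P=depthpts(c,uv); P=P[(P[:,2]>.124)&(P[:,2]<.133)]
    r=cv2.minAreaRect(P[:,:2].astype(np.float32)); w,V=np.linalg.eigh(np.cov(P[:,:2].T))
    print(n,len(P),r,"PCA yaw",np.degrees(np.arctan(V[1,1]/V[0,1])))
for n in ("w10","w11","w12","w13","w14"): wing(n)
E
python3 ang.py
```

```text
w10 779 ((0.5171054601669312, 0.28833770751953125), (0.048527613282203674, 0.013381929136812687), 3.1264359951019287) PCA yaw 3.5443367380166966
w11 2496 ((0.5167534351348877, 0.2878713309764862), (0.049835845828056335, 0.013968400657176971), 2.6720917224884033) PCA yaw 2.9438928855154827
w12 2615 ((0.5166792273521423, 0.2877744734287262), (0.050224073231220245, 0.014006138779222965), 3.348773956298828) PCA yaw 2.8521005106102404
w13 2602 ((0.5169472098350525, 0.28755640983581543), (0.014019418507814407, 0.04933570697903633), 76.51649475097656) PCA yaw -13.630212854802352
w14 2638 ((0.5166245102882385, 0.2870168089866638), (0.013970572501420975, 0.049711670726537704), 25.93376350402832) PCA yaw -64.21576705606884
```

The wing has turned 67.1–67.3°, against 67.5° for the third click. I'll add a small nudge of 0.3°, then make the final checks.

jog_arm --deltas '[[[0,0,0],[0,0,-0.3],255],[[0,0,0],[0,0,0],255],[[0,0,0],[0,0,0],255],[[0,0,0],[0,0,0],255]]'

```text
t: 23.4
position: [0.5165, 0.2875, 0.0693]
ee_rot: [0.846, -0.533, -0.0, -0.0]
force: [-2.3, 5.1, 4.8]
opening: 0.154
```

```bash
python3 - <<'E'
from h import *
snap("wrist","w15"); d=snap("scene","s15"); t=snap("top","t15")
cv2.imwrite("pics/both15.png",cv2.resize(np.vstack([d["img"][150:350,130:480],t["img"][60:330,140:490]])[:,:,::-1],None,fx=1.25,fy=1.25))
E
python3 st.py; sed -i 's/^for n in.*/wing("w15")/' ang.py; python3 ang.py
python3 - <<'E'
from bar import *
t=pickle.load(open("t15.pkl","rb")); t0=pickle.load(open("top0.pkl","rb"))
bar(t,(430,185,500,210),.171)
E
```

```text
t 23.55 [0.5165 0.2876 0.0693] F [-3.9669  4.1554  5.2538] M [1.3984 1.1196 0.147 ] open 0.15826695066209748 jaw yaw -154.4010368709595
w15 2650 ((0.5165320038795471, 0.2872323989868164), (0.013935238122940063, 0.050037771463394165), 25.710268020629883) PCA yaw -64.73276034901103
248 mean [ 0.5387 -0.295 ] mid [ 0.5388 -0.2962] 0.10058703574868717 95.07730884481651 [ 0.5391 -0.2957  0.1728]
```

View pics/both15.png

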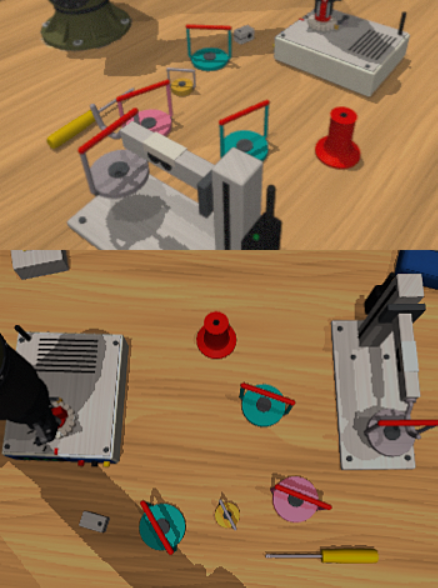

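The wing has turned 67.6° and Mz has just jumped to 0.147 Nm, so it sits on the third click. The weight still hangs in place (bar middle (.539,-.296)) and the bystanders are where they were. I'll hand in while still gripping.

```bash
python3 -c "
from cell import finish_job
print(finish_job())"
```

```text
the job is handed in; nothing more can be done
None
```

I hung the half-kilo weight on the load cell's hook and let go of it. I then turned the red knob clockwise to the third click and handed in at about 23.6 s, still gripping it with 60 N.

- **Weight:** after release the bar's middle is within 2 mm of the measured seat in x and 1 mm in y. It hangs level to about 0.8°, the limit of what I could measure. It touched down gently: the reading went from −4.8 to +1.7 N.
- **Knob:** the resistance dropped and then jumped near 22.5°, 45° and 67.5°, giving three clicks. The camera puts the wing at 67.6°, against 67.5° for the third click, well short of the fourth at 90°. The torque had just stepped up to 0.15 Nm, which fits being right on the third click.
- **Rest of the bench:** in the last pictures the bystanders and look-alikes are where they started.

**What disagreed:**
- **Fingertip offset:** the fingertips sit about 31 mm behind the reported TCP. My first grip closed just above the bar without touching it, and I allowed for the offset from then on.
- **Camera views:** the scene and top views differed by about 4 mm in x, so I used the wrist camera for the final positions.
- **Moment readings:** with the knob gripped, the x and y moments rose to about 1.4 and 1.2 Nm without my finding out why. Forces stayed under about 6 N on each axis.

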